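Load the drying cabinet with instrument trays

ROBOT

A 6-joint arm with a two-finger parallel gripper is mounted at the origin on the work surface. World frame = base frame: x ahead of the robot, y to its left, z up, the work surface at z = 0. Lengths are in m, angles in rad, forces in N, time in s.
With the tool pointing down it reaches from about 0.3 to 0.775 m from the base axis. Payload 14.6 kg.
Tool frame: the origin (TCP) lies between the finger pads; the fingertips stand 19 mm ahead of it and the grasp point (between the pads) is the TCP; z points along the fingers, y is the direction in which the jaws open and shut (so a half turn about z gives the same grasp; the last joint's range is limited). The gripper opens to 94 mm and grips with 3 to 60 N. Pads are 16 mm wide; open, the fingers measure 119 mm over their backs; the gripper's body (75 mm by 177 mm) begins 78 mm behind the grasp point.
Start: joints at [-1.234, 0.3, 1.521, -0, 1.321, -0.067], TCP at [0.216, -0.506, 0.224] pointing down, gripper open.
Joint ranges: [-3.03, 3.03], [-0.79, 2.21], [0.23, 2.52], [-1.04, 4.18], [0, 3.07], [-2.55, 2.55]. Speed limits (rad/s): [2.22, 2.22, 2.57, 3.14, 3.14, 3.14].

INTERFACE

Orientations are given as [roll, pitch, yaw] about the fixed x, y, z axes, in that order (R = Rz(yaw) Ry(pitch) Rx(roll)).
In Python, from station import telemetry, vision, ctrl gives the robot as it stands. The module is installed in compiled form; this text tells all that it offers.
- The arm moves only by the shell command python3 -m creep 'ROWS' [FORCE]. ROWS is JSON, a list of rows, each a list of 3 entries, a list of its own where there are three numbers: the shift along the tool's x, y, z in units of 50 mm (1.0 is 50 mm), then the turn about the tool's z in units of 8 degrees (1.0 is 8 degrees), then the opening, from 0 (shut) to 1 (fully open). In form: [[[tx, ty, tz], twist, gripper], ...]. A call has 1 to 12 rows; each row is the pose to reach, as a shift and turn from the pose commanded when the call began, along the tool's axes at that moment; what a row does not reach only later rows make up. A row lasts 1/10 s, in which the tool goes at most 50 mm and 8.59 degrees, less where a joint would pass 70% of its speed; a pose out of reach is approached as far as the arm can. A call with a gripper value outside its range is refused whole. The fingers move at their own pace and stop on an object; FORCE is the grip in N (left out, the last holds). Time passes only in rows, so rows that repeat a pose let the fingers close. It gives the time, the measured TCP pose, the force and the opening at its end, in the units of the state.
- telemetry.get_obs(): the state, without advancing time (a new reading comes with each control period).
- vision.camera(name): name is "scene" or "top" or "wrist"; returns a dict with "img" (400x640x3 uint8, red, green, blue), "depth" (400x640 float32, m along the optical axis (not along the pixel's ray), 0 where there is no reading), "vertical_fov" (degrees; the focal length in pixels is half the picture's height over the tangent of half this angle, whatever the lens; pixels are square), "cx", "cy" (the principal point, pixels), "extrinsics" (4x4, takes a point from camera to world coordinates); the wrist camera has in their place "hand_eye" (4x4, takes a point from camera to tool coordinates, whose origin is the TCP and whose axes are the flange's). Camera axes: x right, y down, z forward; pixel columns grow to the right and rows downward; lengths in m; the calibration is good to about 2 mm. The wrist camera is an equidistant fisheye: a pixel r from the principal point sees the ray r / f radians off the axis. A picture is of the moment at which its call begins: read the wrist's pose just before it.
- ctrl.hand_in(): hands the job in, once; it reports no verdict.
The state is a dict: "time_s": time; "qpos": joint angles; "joint_vel": joint speeds; "tau": joint torques, N m; "ee_pos": TCP position; "eef_rot": TCP orientation; "force": force on the tool from outside, world axes, zero at the start; "moment": the same for the moment, N m; "grip_width": finger opening in m.
Only numpy, scipy, OpenCV 4.12 (cv2) and the standard library are available. Lean on these libraries where they do the work, as an engineer would, in place of code of your own. Each camera call takes 0.05 s, during which the arm holds its last target.

TASK

The practical is over and the rinsed instrument trays are draining on the green mat. Open the drying cabinet's door by its handle, slide every tray onto a pair of runners of its own, narrow end first and grip outwards, each pushed fully home against the back, then shut the door completely and press the start button. Leave the tin, the tape and the phone where they are.

Things in the scene. Friction and masses are not known exactly. Their poses are not given: they have to be found in the camera images.
- cabinet: drying cabinet, fixed: white posts, clear walls, 126 mm wide, 165 deep, 275 high, front closed by the door. Origin: on the bench, middle of the front face; x goes into the cabinet, y to its left (hinge side), z up. 108 mm wide inside; back wall 157 mm behind the front face. Against its right wall a grey control unit, 100 mm wide, 55 high, from 20 mm before the front face to 140 mm behind it
- level0 (a point): lowest of 4 levels, 45 mm above the bench: where a tray's origin lies when home (touching the back, its grip end 7 mm inside the front face); axes of the cabinet. Each level is a pair of steel runners on the side walls: ledges 12 mm wide starting 6 mm behind the front face, with lips 10 mm above them starting, flared, 15 mm behind it. Trays slide in level, narrow end first
- level1 (a point): the same for level 1 (counted from 0 at the bottom), 99 mm above the bench
- level2 (a point): the same for level 2 (counted from 0 at the bottom), 153 mm above the bench
- level3 (a point): the same for level 3 (counted from 0 at the bottom), 207 mm above the bench
- door (a joint): door angle, rad: 0 shut, grows as it opens, to 3.14 (swung right round, standing out to the cabinet's left). White frame 16 mm thick with a clear pane, 126 mm wide, 10 to 271 mm above the bench; covers the whole front, turns about the cabinet's left front edge. Light hinge friction (0.12 N m); stays where it is left; no latch
- door_handle (a point): grip point of the door's handle, 232 mm above the bench: an upright round steel bar 11 mm thick, its axis 35 mm in front of the outer face, 14 mm from the free edge, from 145 to 255 mm above the bench; held by posts at 158 and 198 mm, free above 203 mm. Axes turn with the door; at 0 they are the cabinet's; the outer face looks to its -x
- door_hinge (a point): point on the upright hinge axis at the cabinet's left front edge, 140 mm above the bench. Axes of the door: it extends 126 mm along its own -y; its inner face is 1 mm, its outer face 17 mm from the axis towards its -x
- start (a joint): travel of the start button, m: 0 released, 0.006 fully pressed (takes about 5 N, springs back)
- start_top (a point): centre of the start button's top face: grey, 28 mm across, in a steel collar, facing up, on the control unit near its front, 55 mm to the right of the cabinet's wall, about 77 mm above the bench
- mat: green draining mat, fixed, 360 mm by 320 mm, 3 mm thick; origin: centre of its underside
- tray1: instrument tray 1 (may be absent; all alike): steel plate 100 mm wide (y), 150 long (x), 4 thick, 0.22 kg, last 12 mm at +x narrowed to 84; instruments clipped on, 17 high overall. At the -x end, flush with the edge, an upright black grip 10 mm thick (y), 28 long (x), top 48 above the underside. Origin: centre of underside. Starts flat on the mat, grip towards the robot
- tray1_grip (a point): grasp point in tray 1's grip: 10 mm in from the -x end edge (65 mm from the tray's origin), 30 mm above the underside; axes of the tray
- tray2: instrument tray 2 (may be absent; all alike): steel plate 100 mm wide (y), 150 long (x), 4 thick, 0.22 kg, last 12 mm at +x narrowed to 84; instruments clipped on, 17 high overall. At the -x end, flush with the edge, an upright black grip 10 mm thick (y), 28 long (x), top 48 above the underside. Origin: centre of underside. Starts flat on the mat, grip towards the robot
- tray2_grip (a point): grasp point in tray 2's grip: 10 mm in from the -x end edge (65 mm from the tray's origin), 30 mm above the underside; axes of the tray
- tray3: instrument tray 3 (may be absent; all alike): steel plate 100 mm wide (y), 150 long (x), 4 thick, 0.22 kg, last 12 mm at +x narrowed to 84; instruments clipped on, 17 high overall. At the -x end, flush with the edge, an upright black grip 10 mm thick (y), 28 long (x), top 48 above the underside. Origin: centre of underside. Starts flat on the mat, grip towards the robot
- tray3_grip (a point): grasp point in tray 3's grip: 10 mm in from the -x end edge (65 mm from the tray's origin), 30 mm above the underside; axes of the tray
- tray4: instrument tray 4 (may be absent; all alike): steel plate 100 mm wide (y), 150 long (x), 4 thick, 0.22 kg, last 12 mm at +x narrowed to 84; instruments clipped on, 17 high overall. At the -x end, flush with the edge, an upright black grip 10 mm thick (y), 28 long (x), top 48 above the underside. Origin: centre of underside. Starts flat on the mat, grip towards the robot
- tray4_grip (a point): grasp point in tray 4's grip: 10 mm in from the -x end edge (65 mm from the tray's origin), 30 mm above the underside; axes of the tray
- tin: bystander: round aluminium tin, 88 mm across, 104 mm high; origin: centre of its foot
- tape: bystander: roll of red tape lying flat, 90 mm across, 22 mm high; origin: centre of its underside
- phone: bystander: black phone lying flat, 150 x 74 x 9 mm; origin: centre of its underside
Not all that is in view belongs to the job. Leave any blue look-alike of the tray1 alone.

How it is judged:
On the way, in this order (a step that is already met when the one before it is completed fails the run):
1. the door is swung open (by more than 80 degrees) (value of joint door above 1.4 rad), for 0.2 s.
2. every tray is fully home on runners of its own, grip outwards (x of tray1_grip in the frame of cabinet between 0.011 and 0.03 m and y of tray1_grip in the frame of cabinet between -0.008 and 0.008 m and (z of tray1 in the frame of level0 between -0.004 and 0.005 m or z of tray1 in the frame of level1 between -0.004 and 0.005 m or z of tray1 in the frame of level2 between -0.004 and 0.005 m or z of tray1 in the frame of level3 between -0.004 and 0.005 m) and angle between each of tray1, tray2, tray3, tray4's own z axis and vertical below 0.08 rad and x of tray2_grip in the frame of cabinet between 0.011 and 0.03 m and y of tray2_grip in the frame of cabinet between -0.008 and 0.008 m and (z of tray2 in the frame of level0 between -0.004 and 0.005 m or z of tray2 in the frame of level1 between -0.004 and 0.005 m or z of tray2 in the frame of level2 between -0.004 and 0.005 m or z of tray2 in the frame of level3 between -0.004 and 0.005 m) and x of tray3_grip in the frame of cabinet between 0.011 and 0.03 m and y of tray3_grip in the frame of cabinet between -0.008 and 0.008 m and (z of tray3 in the frame of level0 between -0.004 and 0.005 m or z of tray3 in the frame of level1 between -0.004 and 0.005 m or z of tray3 in the frame of level2 between -0.004 and 0.005 m or z of tray3 in the frame of level3 between -0.004 and 0.005 m) and x of tray4_grip in the frame of cabinet between 0.011 and 0.03 m and y of tray4_grip in the frame of cabinet between -0.008 and 0.008 m and (z of tray4 in the frame of level0 between -0.004 and 0.005 m or z of tray4 in the frame of level1 between -0.004 and 0.005 m or z of tray4 in the frame of level2 between -0.004 and 0.005 m or z of tray4 in the frame of level3 between -0.004 and 0.005 m)), for 0.3 s.
3. the door is shut (value of joint door below 0.04 rad), for 0.2 s.
4. the start button is pressed with the door shut (value of joint start above 0.004 m and value of joint door below 0.04 rad), for 0.05 s.
At the end, for the whole second after the job is handed in: Every tray lies level on one of the four pairs of runners, grip outwards, within 6 mm of touching the back and 8 mm of the middle, at rest; the door is shut to within 0.04 rad (5 mm at its free edge); the start button has been pressed after the door was shut; the bystanders have not been moved (all of step 2 and value of joint door below 0.04 rad and linear speed of each of tray1, tray2, tray3, tray4 below 0.02 m/s).
It fails at once if the tin, the tape or the phone is moved more than 40 mm (distance of any of tin, tape, phone from where it was at the start of the episode above 0.04 m).
Of tray1, tray2, tray3, tray4 only 2 to 4 are there at a start; the rules pass over those that are not, and their reading is None.
At some moment in a run one of tray1, tray2, tray3, tray4 may be knocked a few centimetres aside while the robot is not near it.
Once in a run the grip may slacken for a moment while it holds something.
It also fails if it takes over 210 s, if anything falls off the work surface, if the arm or the gripper's body presses on something with over 40 N, if the wrist force passes 120 N, or if a joint passes its speed limit or range.

## Working session

There is one attempt and no reset: what is moved stays moved. The work goes in short steps, Python scripts to look and compute and a shell command to move; the robot and the scene stay as the last step left them, time stands still between calls to the robot, and variables do not carry over. Pictures are saved under pics/ and viewed, and the job is handed in when it is done.

```bash
mkdir -p pics; ls
cat > h.py <<'E'
from station import telemetry, vision, ctrl
import numpy as np, cv2
from scipy.spatial.transform import Rotation as R
def snap(name,fn=None):
    o=telemetry.get_obs(); c=vision.camera(name)
    if fn: cv2.imwrite('pics/'+fn,c['img'][:,:,::-1])
    return o,c
def cloud(c):
    h,w=c['depth'].shape; f=h/2/np.tan(np.radians(c['vertical_fov'])/2)
    u,v=np.meshgrid(np.arange(w),np.arange(h)); d=c['depth']
    P=np.stack([(u-c['cx'])/f*d,(v-c['cy'])/f*d,d],-1)
    E=np.array(c['extrinsics']); return P@E[:3,:3].T+E[:3,3]
E
python3 - <<'E'
from h import *
for n in ('scene','top','wrist'):
    o,c=snap(n,n+'0.png'); print(n,c['vertical_fov'],c['cx'],c['cy'],np.round(c.get('extrinsics',c.get('hand_eye')),3).tolist())
print(o)
E
```

```text
pics
scene 57.100759158448255 324.49417550451545 203.3647574345838 [[-0.685, 0.661, -0.307, 0.875], [0.729, 0.62, -0.291, 0.368], [-0.002, -0.423, -0.906, 1.281], [0.0, 0.0, 0.0, 1.0]]
top 53.15345114377541 321.6379430494278 201.8040771197944 [[0.003, -0.989, 0.148, 0.254], [-1.0, -0.001, 0.013, -0.002], [-0.013, -0.148, -0.989, 1.572], [0.0, 0.0, 0.0, 1.0]]
wrist 65.70646984690485 322.516105861973 195.6141735057461 [[0.001, -0.959, -0.285, 0.083], [1.0, 0.002, -0.002, -0.001], [0.003, -0.285, 0.959, -0.16], [0.0, 0.0, 0.0, 1.0]]
{'time_s': 0.1, 'qpos': array([-1.23360552e+00,  3.00381726e-01,  1.52150644e+00,  2.12785784e-05,
        1.32070858e+00, -6.66272506e-02]), 'joint_vel': array([ 6.54331584e-05, -3.29804142e-04, -2.11045290e-03, -4.42816240e-04,
        6.27510986e-04,  1.09886967e-04]), 'tau': array([ 4.68132130e-03, -5.32641757e+01, -3.53284514e+01,  7.10295467e-02,
        2.35006335e-02, -7.90301056e-05]), 'ee_pos': array([ 0.21603027, -0.5055654 ,  0.22396692]), 'eef_rot': array([-3.14059217e+00, -8.74156032e-05,  4.03812735e-01]), 'force': array([-0.11004046, -0.09430741,  0.99923705]), 'moment': array([ 0.00587915, -0.01710973,  0.00659876]), 'grip_width': 0.0940709787457928}
```

View pics/scene0.png

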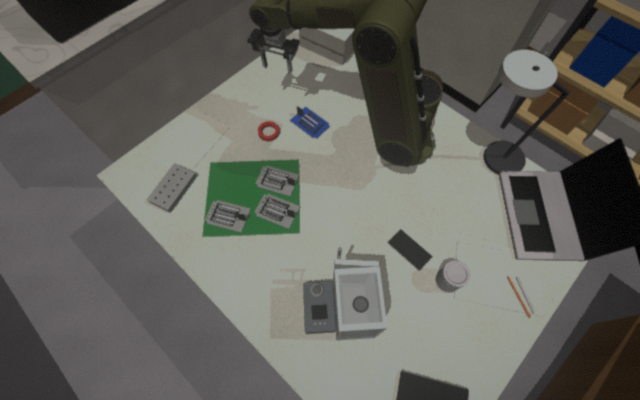

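View pics/top0.png

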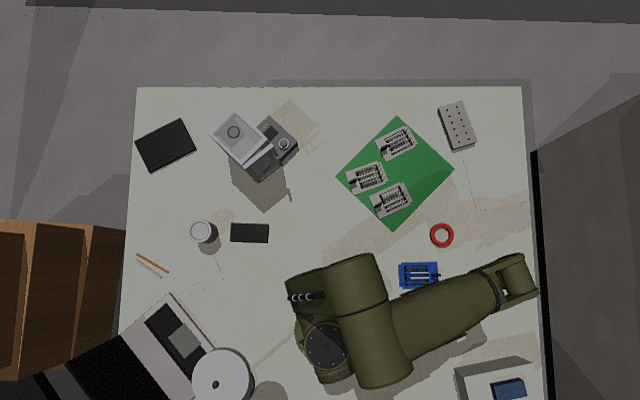

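View pics/wrist0.png

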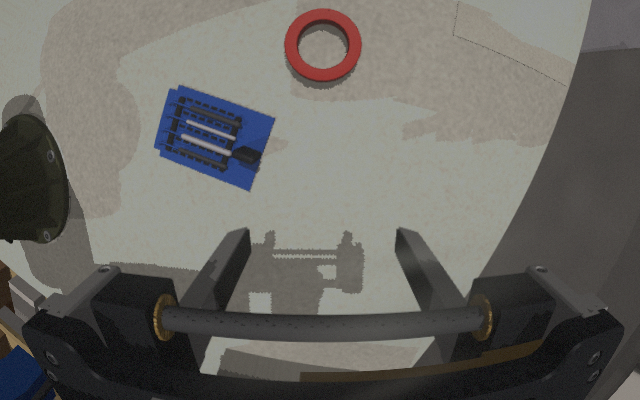

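Three grey trays lie on the green mat: top px (398,143), (368,178) and (392,200). The blue look-alike is at top px (418,275), off the mat. Cabinet is at top (240,140), with the control unit at (275,148). Next I'll measure all of these.

Run:
```python
from h import *
_,c=snap('top'); P=cloud(c); im=c['img']; hsv=cv2.cvtColor(im,cv2.COLOR_RGB2HSV)
np.save('Ptop.npy',P)
g=(hsv[:,:,0]>45)&(hsv[:,:,0]<75)&(hsv[:,:,1]>120)
n,l,s,ce=cv2.connectedComponentsWithStats(g.astype(np.uint8))
k=1+np.argmax(s[1:,4]); print('green',s[k]); 
pts=P[l==k][:,:2].astype(np.float32); hull=cv2.convexHull(pts); print('mat',cv2.minAreaRect(hull), np.median(P[l==k][:,2]))
# trays: inside mat hull, not green
hm=np.zeros(g.shape,np.uint8); yx=np.argwhere(l==k)[:,::-1].astype(np.int32); cv2.fillConvexPoly(hm,cv2.convexHull(yx),1)
t=(hm>0)&~g; t=cv2.morphologyEx(t.astype(np.uint8),cv2.MORPH_OPEN,np.ones((3,3)))
n,l2,s2,c2=cv2.connectedComponentsWithStats(t)
for i in range(1,n):
    if s2[i,4]>100: 
        q=P[l2==i]; print('blob',c2[i],s2[i,4],q.mean(0),q[:,2].max(),cv2.minAreaRect(q[:,:2].astype(np.float32)))
# cabinet: points with z>0.2 in region
m=(P[:,:,2]>0.24)&(P[:,:,2]<0.32); m[:, 330:]=0; m[220:]=0
q=P[m]; print('cab top',len(q),np.percentile(q[:,2],[5,50,95]),cv2.minAreaRect(q[:,:2].astype(np.float32)),cv2.boxPoints(cv2.minAreaRect(q[:,:2].astype(np.float32))))
big=cv2.resize(im[90:220,190:320],None,fx=5,fy=4.5,interpolation=cv2.INTER_CUBIC); cv2.imwrite('pics/cabtop.png',big[:,:,::-1])
big=cv2.resize(im[105:240,320:470],None,fx=5,fy=4.4,interpolation=cv2.INTER_CUBIC); cv2.imwrite('pics/mattop.png',big[:,:,::-1])
```

```text
green [ 336  116  118  116 3920]
mat ((0.515268087387085, -0.1794714331626892), (0.3174070119857788, 0.6207543015480042), 45.14801788330078) 0.003651474508123753
blob [395.82863114 142.79205852] 957 [ 0.726255   -0.27753877  0.01673951] 1.5720936255681754 ((0.5508403778076172, -0.1381388008594513), (0.14742408692836761, 0.6358351707458496), 52.20939636230469)
blob [366.2822335  177.20406091] 985 [ 0.58531442 -0.15732146  0.0164904 ] 1.5720936255681754 ((0.48106855154037476, -0.07279655337333679), (0.15960797667503357, 0.4475092589855194), 52.92558670043945)
blob [390.5479723  199.62215628] 1011 [ 0.49460445 -0.25058814  0.02198026] 1.5720936255681754 ((0.425139844417572, -0.14417529106140137), (0.12330212444067001, 0.4274263381958008), 34.034793853759766)
cab top 2075 [0.26634665 0.27484041 0.27971323] ((0.6524297595024109, 0.2787071466445923), (0.2381383776664734, 0.12808918952941895), 45.593563079833984) [[0.5233588  0.23845962]
 [0.61486495 0.14883003]
 [0.7815007  0.31895468]
 [0.6899946  0.40858427]]
```

Run:
```python
from h import *
_,c=snap('scene'); im=c['img']
cv2.imwrite('pics/cabscene.png',cv2.resize(im[235:345,265:395],None,fx=6,fy=5.4,interpolation=cv2.INTER_CUBIC)[:,:,::-1])
cv2.imwrite('pics/matscene.png',cv2.resize(im[155:240,200:305],None,fx=7,fy=7,interpolation=cv2.INTER_CUBIC)[:,:,::-1])
```

```text
(no output)
```

View pics/cabtop.png

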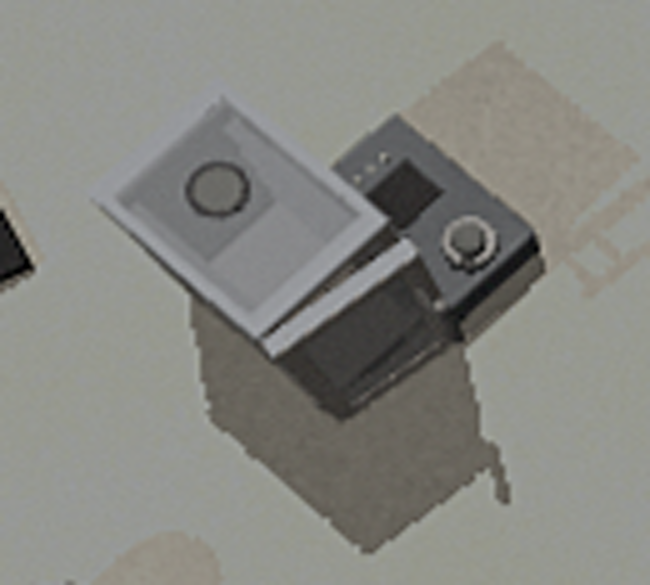

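View pics/mattop.png

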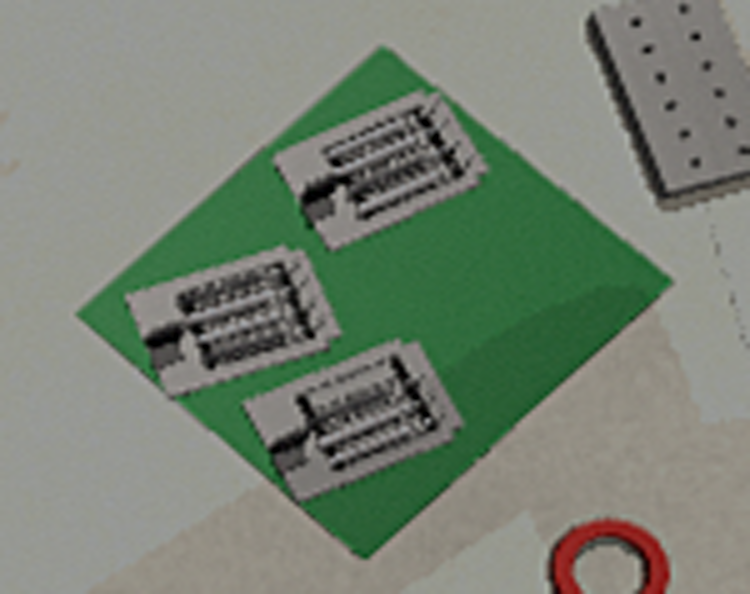

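View pics/cabscene.png

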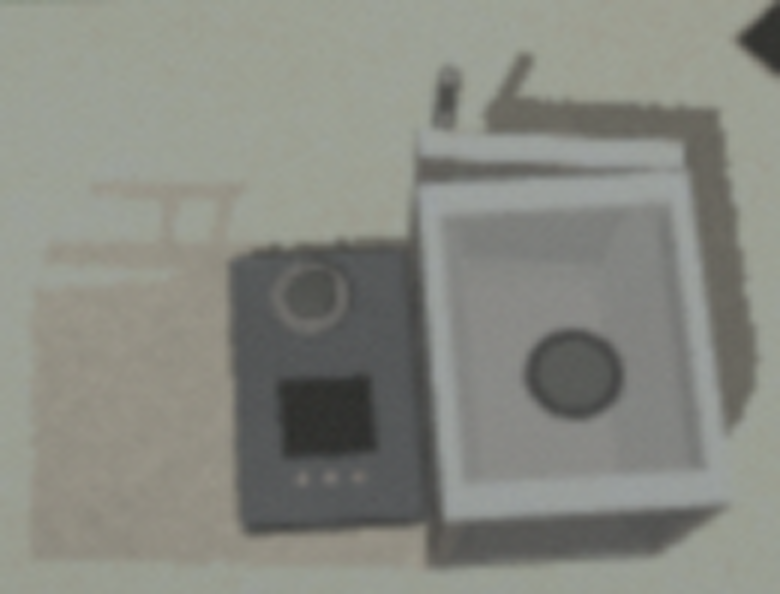

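View pics/matscene.png

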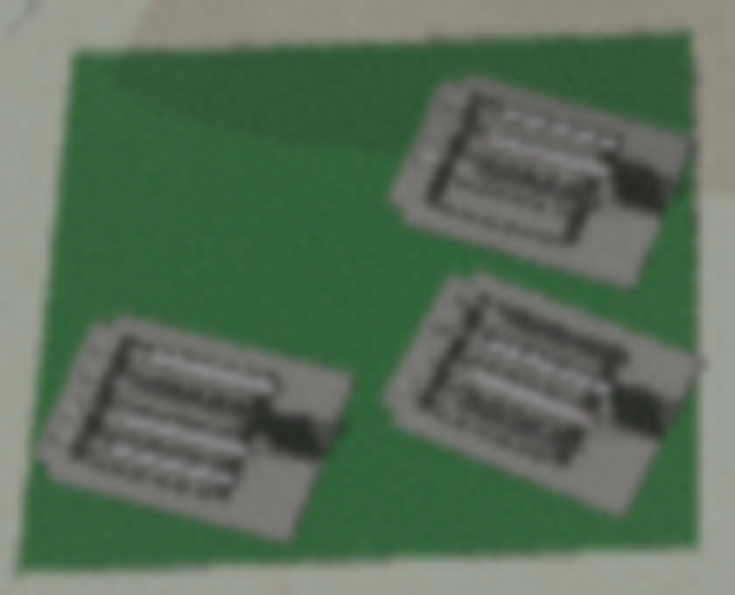

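```bash
cat >> h.py <<'E'
def T_of(o):
    T=np.eye(4); T[:3,:3]=R.from_euler('xyz',o['eef_rot']).as_matrix(); T[:3,3]=o['ee_pos']; return T
def ray(c,px,o=None):
    px=np.atleast_2d(np.array(px,float)); f=200/np.tan(np.radians(c['vertical_fov'])/2)
    d=(px-[c['cx'],c['cy']])/f
    if 'hand_eye' in c:
        r=np.linalg.norm(d,axis=1,keepdims=True)+1e-12
        D=np.hstack([d/r*np.sin(r),np.cos(r)]); E=T_of(o)@np.array(c['hand_eye'])
    else:
        D=np.hstack([d,np.ones((len(d),1))]); E=np.array(c['extrinsics'])
    return E[:3,3],D@E[:3,:3].T
def onz(c,px,z,o=None):
    O,D=ray(c,px,o); t=(z-O[2])/D[:,2]; return O+D*t[:,None]
def proj(c,P,o=None):
    P=np.atleast_2d(np.array(P,float)); f=200/np.tan(np.radians(c['vertical_fov'])/2)
    E=(T_of(o)@np.array(c['hand_eye'])) if 'hand_eye' in c else np.array(c['extrinsics'])
    Q=(P-E[:3,3])@E[:3,:3]
    if 'hand_eye' in c:
        r=np.linalg.norm(Q[:,:2],axis=1); th=np.arctan2(r,Q[:,2]); return Q[:,:2]/r[:,None]*th[:,None]*f+[c['cx'],c['cy']]
    return Q[:,:2]/Q[:,2:]*f+[c['cx'],c['cy']]
E
python3 - <<'E'
from h import *
_,c=snap('top'); _,s=snap('scene')
def ct(p): return [[190+x/5-.4,90+y/4.5-.4] for x,y in p]
def cs(p): return [[265+x/6-.4,235+y/5.4-.4] for x,y in p]
a=onz(c,ct([(388,222),(262,338),(95,198),(222,92)]),.275)
b=onz(s,cs([(418,185),(687,172),(727,505),(440,522)]),.275)
for q in (a,b):
    fr,fl,bl,br=q[:,:2]; print(np.round(q[:,:2],4).tolist()); 
    print('front mid',(fr+fl)/2,'w',np.linalg.norm(fr-fl),'d',np.linalg.norm(fl-bl),'yaw',np.degrees(np.arctan2(*((bl+br-fl-fr)[::-1]))),np.degrees(np.arctan2(*((fl-fr)[::-1])))-90)
print('button',onz(c,ct([(468,240)]),.077),onz(s,cs([(311,293)]),.077))
print('doorfree top',onz(c,ct([(400,238),(418,250)]),.271),onz(s,cs([(416,137)]),.271))
print('handle top',onz(s,cs([(450,72)]),.255))
E
```

```text
[[0.6617, 0.1998], [0.5728, 0.2819], [0.6806, 0.3986], [0.7638, 0.3154]]
front mid [0.61725657 0.24083637] w 0.12107451468258246 d 0.1588612448029539 yaw 47.90717356945141 47.25828613664132
[[0.6622, 0.2029], [0.5714, 0.2897], [0.6863, 0.4072], [0.7774, 0.3216]]
front mid [0.61676768 0.24627576] w 0.12559339708674427 d 0.16439542132206236 yaw 45.761898258372504 46.298110620078376
button [[0.70777639 0.1680528  0.077     ]] [[0.7090758  0.17286355 0.077     ]]
doorfree top [[0.65055186 0.1919794  0.271     ]
 [0.64125365 0.17962967 0.271     ]] [[0.64309167 0.18421225 0.271     ]]
handle top [[0.60151427 0.16889511 0.255     ]]
```

Candidates for the "tray" are greys (398,143), (368,178) and (392,200) on the mat, versus the blue one at (418,275), which I exclude. The handle candidates are the bar at scene px (340,248), which is real, and its shadow at (350,247). The crops confirm three grey trays with black grips. The door is already about 0.13 rad ajar.

First I'll rise and move above the handle, then look with the wrist camera.

```bash
cat >> h.py <<'E'
def togo(target,yaw=None,o=None):
    """world target -> units in tool axes, twist units"""
    o=o or telemetry.get_obs(); T=T_of(o)
    d=T[:3,:3].T@(np.array(target)-T[:3,3])/0.05
    tw=0
    if yaw is not None:
        y0=np.arctan2(T[1,0],T[0,0]); dy=(yaw-y0+np.pi)%(2*np.pi)-np.pi; tw=-np.degrees(dy)/8
    return np.round(d,2),round(tw,2)
E
python3 - <<'E'
from h import *
print(togo([.55,.10,.40]))
E
```

```text
(array([10.9 , -8.52, -3.51]), 0)
```

```bash
python3 -m creep '[[[0,0,-1],0,1],[[0,0,-2],0,1],[[0.5,-0.4,-3],0,1],[[1.2,-1,-3.5],0,1],[[2,-1.6,-3.5],0,1],[[2.8,-2.2,-3.5],0,1],[[3.6,-2.8,-3.5],0,1],[[4.4,-3.4,-3.5],0,1],[[5.2,-4,-3.5],0,1],[[6,-4.6,-3.5],0,1],[[6.8,-5.2,-3.5],0,1],[[7.5,-5.8,-3.5],0,1]]'; python3 -m creep '[[[0.8,-0.6,0],0,1],[[1.6,-1.2,0],0,1],[[2.4,-1.8,0],0,1],[[3,-2.4,0],0,0.5],[[3.4,-2.7,0],0,0.5],[[3.4,-2.7,0],0,0.5]]'
python3 - <<'E'
from h import *
o,c=snap('wrist','w1.png'); print(o['ee_pos'],o['eef_rot'],o['qpos']); print(c['depth'].min())
E
```

```text
time_s: 1.55
ee_pos: [0.4451, -0.0946, 0.3996]
eef_rot: [3.141, -0.0, 0.404]
force: [0.8, -1.2, -0.6]
grip_width: 0.0938
time_s: 2.15
ee_pos: [0.5485, 0.0969, 0.3984]
eef_rot: [-3.141, 0.001, 0.407]
force: [-0.6, -0.5, 0.3]
grip_width: 0.0732
[0.5485239  0.09689102 0.39838288] [-3.14088647e+00  1.42680810e-03  4.06950559e-01] [1.08965401e-01 2.55515865e-01 1.18320111e+00 2.58459452e-04
 1.70444693e+00 1.27284591e+00]
0.0
```

View pics/w1.png

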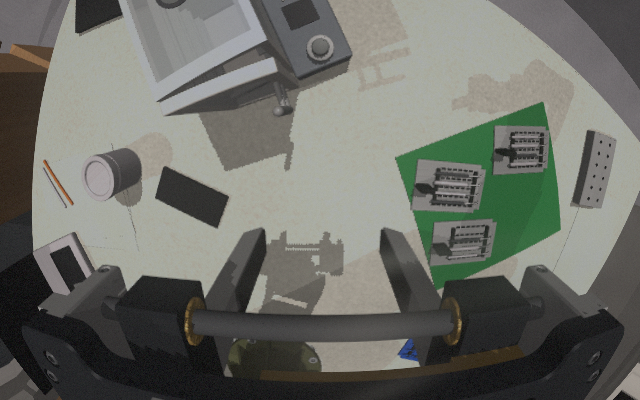

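Wrist view: cabinet front edge runs from (158,100) to (268,45), the handle top is near (281,92), the button is at (319,47), and the trays are at (450,186), (520,150) and (463,242). I'll zoom on the cabinet.

Run:
```python
from h import *
im=cv2.imread('pics/w1.png')
cv2.imwrite('pics/w1c.png',cv2.resize(im[0:130,145:355],None,fx=3.8,fy=4.5,interpolation=cv2.INTER_CUBIC))
```

```text
(no output)
```

View pics/w1c.png

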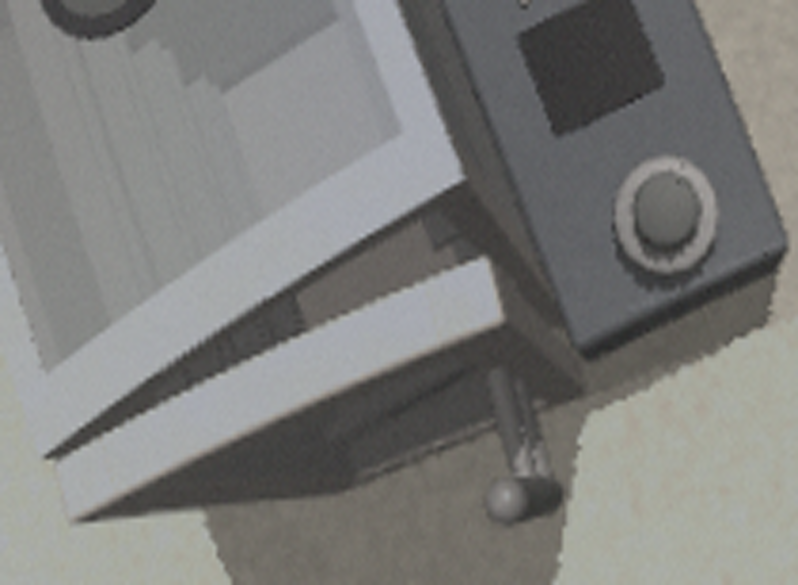

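Run:
```python
from h import *
o,c=snap('wrist')
cr=lambda p:[[145+x/3.8-.4,y/4.5-.4] for x,y in p]
fl,fr=onz(c,cr([(45,458),(468,180)]),.275,o)[:,:2]
print('front',fl,fr,(fl+fr)/2,np.linalg.norm(fl-fr),np.degrees(np.arctan2(*(fl-fr)[::-1]))-90)
d=onz(c,cr([(57,462),(75,520),(505,322),(488,257)]),.271,o)[:,:2]; print('door',d,np.degrees(np.arctan2(*(d[1]-d[2])[::-1]))-90)
print('handle',onz(c,cr([(507,498)]),.255,o),'button',onz(c,cr([(667,210)]),.077,o))
print('pose',o['ee_pos'],o['eef_rot'])
```

```text
front [0.57097443 0.2867538 ] [0.66256631 0.20018162] [0.61677037 0.24346771] 0.1260310092779096 46.613859294912004
door [[0.57052866 0.28497473]
 [0.55996601 0.27499296]
 [0.63838711 0.18057666]
 [0.64956448 0.18991008]] 39.71263695510024
handle [[0.60361338 0.1679706  0.255     ]] button [[0.70873905 0.17055563 0.077     ]]
pose [0.54805422 0.09539966 0.39872859] [-3.14131126e+00  1.17497350e-03  4.05821203e-01]
```

Cabinet origin is (0.617,0.2435) at yaw 46.5°, which agrees across the three views. The handle is at (0.603,0.168).

```bash
python3 -c "
from h import *
print(togo([.603,.168,.2325]))"
```

```text
(array([ 1.6 , -0.92,  3.33]), 0)
```

```bash
python3 -m creep '[[[0.8,-0.46,0],0,0.5],[[1.6,-0.92,0],0,0.5],[[1.6,-0.92,0.8],0,0.5],[[1.6,-0.92,1.6],0,0.5],[[1.6,-0.92,2.2],0,0.5],[[1.6,-0.92,2.8],0,0.5],[[1.6,-0.92,3.3],0,0.5],[[1.6,-0.92,3.3],0,0.5]]' 15; python3 -c "
from h import *
snap('wrist','w2.png');o=telemetry.get_obs();print(o['ee_pos'],o['force'])"
```

```text
time_s: 3.05
ee_pos: [0.6022, 0.1666, 0.2316]
eef_rot: [-3.141, 0.005, 0.402]
force: [0.3, -0.4, 0.5]
grip_width: 0.0468
[0.60297875 0.16690563 0.23419611] [-0.04542087  0.34721983  0.20469308]
```

View pics/w2.png

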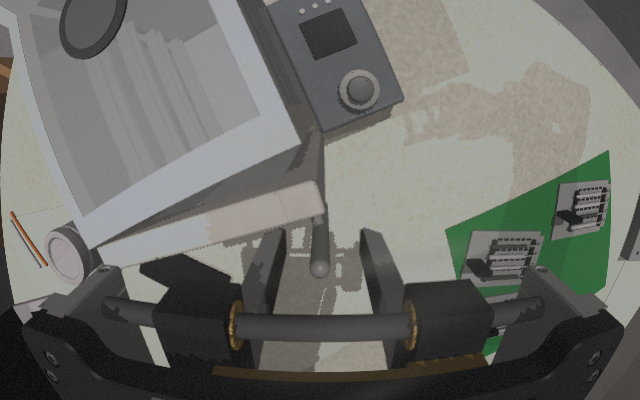

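```bash
python3 -m creep '[[[0,0,0],0,0],[[0,0,0],0,0],[[0,0,0],0,0],[[0,0,0],0,0]]' 15
python3 - <<'E'
from h import *
o=telemetry.get_obs(); print(o['ee_pos'],o['grip_width'])
T=T_of(o); h=np.array([.5711,.2869]); r=o['ee_pos'][:2]-h; print(np.linalg.norm(r))
for k in range(1,20):
    a=-np.radians(9*k); q=h+np.array([[np.cos(a),-np.sin(a)],[np.sin(a),np.cos(a)]])@r
    d=T[:3,:3].T@np.array([*(q-o['ee_pos'][:2]),0])/.05
    print(9*k,np.round(d[:2],2))
E
```

```text
time_s: 3.5
ee_pos: [0.6034, 0.1681, 0.2351]
eef_rot: [3.141, -0.001, 0.404]
force: [0.1, 0.5, -0.2]
grip_width: 0.0181
[0.60344885 0.16812994 0.23511885] 0.018092931217235816
0.12309660518661698
9 [-0.38 -0.08]
18 [-0.74 -0.22]
27 [-1.07 -0.42]
36 [-1.37 -0.66]
45 [-1.63 -0.95]
54 [-1.83 -1.28]
63 [-1.99 -1.63]
72 [-2.09 -2.01]
81 [-2.12 -2.39]
90 [-2.1  -2.78]
99 [-2.02 -3.15]
108 [-1.88 -3.51]
117 [-1.68 -3.85]
126 [-1.44 -4.15]
135 [-1.15 -4.4 ]
144 [-0.82 -4.61]
153 [-0.47 -4.76]
162 [-0.09 -4.86]
171 [ 0.29 -4.9 ]
```

```bash
python3 -m creep '[[[0,0,0],0,0],[[0,0,0],0,0],[[-0.38,-0.08,0],0,0],[[-0.74,-0.22,0],0,0],[[-1.07,-0.42,0],0,0],[[-1.37,-0.66,0],0,0],[[-1.63,-0.95,0],0,0],[[-1.83,-1.28,0],0,0],[[-1.99,-1.63,0],0,0],[[-2.09,-2.01,0],0,0],[[-2.12,-2.39,0],0,0],[[-2.1,-2.78,0],0,0]]' 15; python3 -c "
from h import *
o=telemetry.get_obs();print(o['grip_width'],o['force']);snap('scene','s2.png');o=telemetry.get_obs()
p=o['ee_pos'][:2]-[.5711,.2869];print(o['ee_pos'],np.linalg.norm(p),np.degrees(np.arctan2(p[1],p[0])))"
```

```text
time_s: 4.7
ee_pos: [0.4514, 0.2546, 0.2344]
eef_rot: [3.141, 0.001, 0.403]
force: [-0.3, -3.2, -1.2]
grip_width: 0.0106
0.010588702010255574 [-0.32308886 -3.16423697 -1.24964243]
[0.4507265  0.25679526 0.23439244] 0.12408092327172544 -165.9586635198362
```

View pics/s2.png

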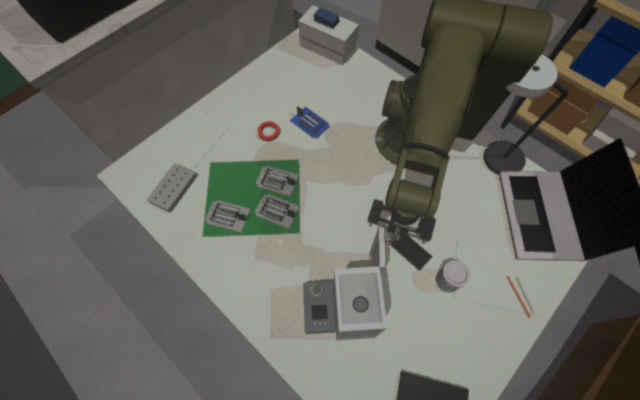

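Run:
```python
from h import *
_,c=snap('top'); _,s=snap('scene')
print('tin top',onz(c,[[204,230]],.104),onz(s,[[455,273]],.104))
print('phone corners',onz(s,[[388,236],[401,230],[432,262],[419,270]],.009))
cab=np.array([.6168,.2435]);y=np.radians(46.5);X=np.array([np.cos(y),np.sin(y)]);Y=np.array([-X[1],X[0]])
for q in (onz(c,[[204,230]],.104)[0,:2],onz(s,[[455,273]],.104)[0,:2]):
    print('tin in cab',(q-cab)@X,(q-cab)@Y)
    r=q-(cab+.063*Y); print('from hinge',np.linalg.norm(r), 'door dir angle at tin', np.degrees(np.arctan2(-r@X,-r@Y)))
```

```text
tin top [[0.36790855 0.45187051 0.104     ]] [[0.3681627  0.46969181 0.104     ]]
phone corners [[0.3808078  0.21978972 0.009     ]
 [0.32970104 0.23997173 0.009     ]
 [0.350182   0.39554751 0.009     ]
 [0.40498398 0.37939034 0.009     ]]
tin in cab -0.020178940693813957 0.3239722684011568
from hinge 0.2617512455022323 door dir angle at tin 175.57856380637773
tin in cab -0.007076877442693474 0.33605529073841683
from hinge 0.2731469824006486 door dir angle at tin 178.5153759234963
```

```bash
python3 -m creep '[[[0.08,-0.37,0],0,0],[[0.22,-0.73,0],0,0],[[0.42,-1.07,0],0,0],[[0.66,-1.37,0],0,0],[[0.95,-1.62,0],0,0],[[1.28,-1.83,0],0,0],[[1.63,-1.98,0],0,0],[[2.01,-2.08,0],0,0],[[2.01,-2.08,0],0,0],[[2.01,-2.08,0],0,0.3],[[2.01,-2.08,0],0,0.3],[[2.01,-2.08,0],0,0.3]]' 15; python3 -m creep '[[[0,0,-0.5],0,0.35],[[0,0,-1.2],0,0.35],[[0,0,-2],0,0.5],[[0,0,-3],0,0.7],[[0,0,-3],0,1]]'; python3 -c "
from h import *
o=telemetry.get_obs();print(o['grip_width'],o['force'],o['ee_pos']);snap('scene','s3.png');snap('wrist','w3.png')"
```

```text
time_s: 6.05
ee_pos: [0.5039, 0.3893, 0.2345]
eef_rot: [3.141, -0.0, 0.403]
force: [-0.9, -0.3, 1.0]
grip_width: 0.0275
time_s: 6.55
ee_pos: [0.5042, 0.3898, 0.3921]
eef_rot: [-3.14, -0.011, 0.404]
force: [-0.2, 0.0, 0.4]
grip_width: 0.0537
0.05367743253973657 [-0.19690352  0.00161202  0.40739956] [0.50421277 0.38975185 0.39208474]
```

View pics/s3.png

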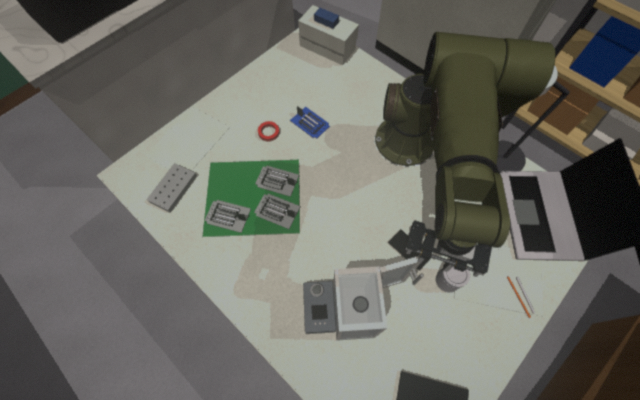

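View pics/w3.png

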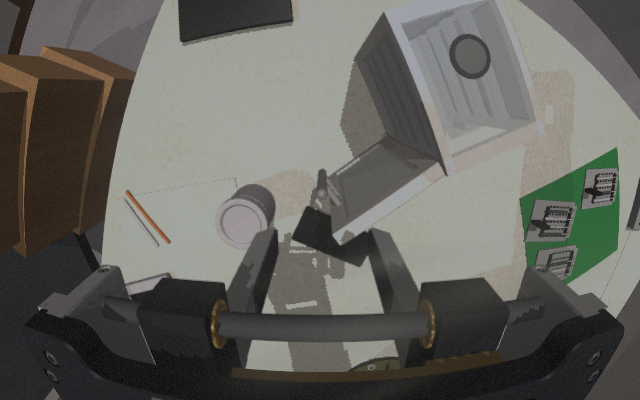

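Door is open to about 169°, and the tin and phone are clear. Now over the mat, turning the tool so that tool x points opposite the tray x.

```bash
python3 -c "
from h import *
print(togo([.57,-.06,.40],1.83))"
```

```text
(array([-2.31,  8.79, -0.3 ]), np.float64(-10.22))
```

```bash
python3 -m creep '[[[-0.2,0.8,-0.3],-1,0.6],[[-0.4,1.6,-0.3],-2,0.6],[[-0.6,2.4,-0.3],-3,0.6],[[-0.9,3.3,-0.3],-4,0.6],[[-1.1,4.1,-0.3],-5,0.6],[[-1.3,5,-0.3],-6,0.6],[[-1.5,5.8,-0.3],-7,0.6],[[-1.7,6.6,-0.3],-8,0.6],[[-1.9,7.4,-0.3],-9,0.6],[[-2.1,8.1,-0.3],-10,0.6],[[-2.3,8.8,-0.3],-10.2,0.6],[[-2.3,8.8,-0.3],-10.2,0.6]]'; python3 -m creep '[[[0,0,0],0,0.6],[[0,0,0],0,0.6],[[0,0,0],0,0.6]]';  python3 -c "
from h import *
o,c=snap('wrist','w4.png');print(o['ee_pos'],o['eef_rot'],o['qpos'])"
```

```text
time_s: 7.85
ee_pos: [0.5707, -0.0637, 0.3972]
eef_rot: [-3.138, -0.001, 1.825]
force: [-0.8, 1.5, -0.3]
grip_width: 0.0564
time_s: 8.15
ee_pos: [0.5707, -0.059, 0.3992]
eef_rot: [-3.141, -0.0, 1.829]
force: [-0.1, 0.1, 0.1]
grip_width: 0.056
[ 0.5707432  -0.05895418  0.3992488 ] [-3.14132235e+00 -1.45584410e-04  1.82905651e+00] [-1.66768840e-01  2.96558856e-01  1.12965756e+00  2.13972953e-05
  1.71568252e+00 -4.25025952e-01]
```

View pics/w4.png

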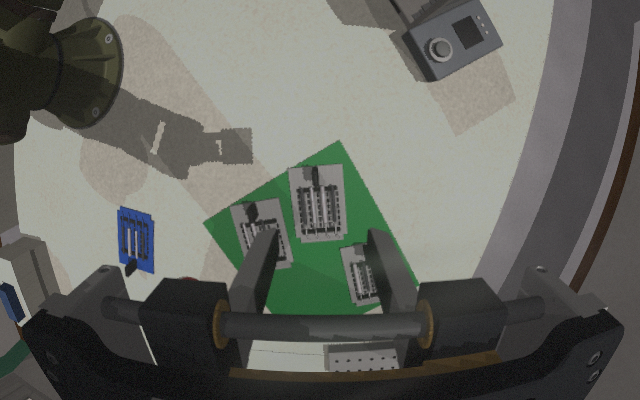

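Run:
```python
from h import *
im=cv2.imread('pics/w4.png')
cv2.imwrite('pics/w4c.png',cv2.resize(im[150:310,220:400],None,fx=4,fy=3.6,interpolation=cv2.INTER_CUBIC))
```

```text
(no output)
```

View pics/w4c.png

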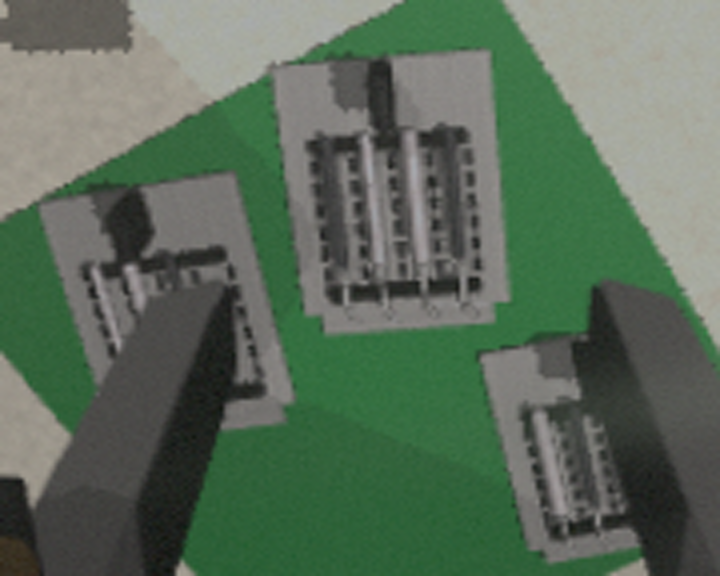

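```bash
cat >> h.py <<'E'
def tray(L,Rr,SL,SR):
    """corners world xy as seen grip end (2) and shoulders (2): returns grip point, yaw"""
    m=(L+Rr)/2; n=(SL+SR)/2; d=n-m; e=Rr-L; print('len',np.linalg.norm(d),'(138) w',np.linalg.norm(e),np.linalg.norm(SL-SR),'yaw',np.degrees(np.arctan2(d[1],d[0])),np.degrees(np.arctan2(e[1],e[0])))
    u=d/np.linalg.norm(d); return m+.01*u,np.arctan2(u[1],u[0])
E
python3 - <<'E'
from h import *
o,c=snap('wrist')
cr=lambda p:[[220+x/4-.4,150+y/3.6-.4] for x,y in p]
q=onz(c,cr([(273,68),(491,50),(303,315),(510,300)]),.007,o)[:,:2]
g,y=tray(*q); print('grip',g,'yaw',np.degrees(y))
print('gripfoot end',onz(c,cr([(380,58)]),.051,o))
print(togo([*g,.034],y+np.pi))
E
```

```text
len 0.13659623176652758 (138) w 0.09960981737301054 0.10117782627200939 yaw -70.5369994534725 20.099959994453354
grip [ 0.56670722 -0.09381575] yaw -70.5369994534725
gripfoot end [[ 0.56150666 -0.07572355  0.051     ]]
(array([-0.65, -0.26,  7.31]), np.float64(-0.58))
```

```bash
python3 -m creep '[[[-0.3,-0.1,0.8],-0.6,0.6],[[-0.65,-0.26,1.6],-0.6,0.6],[[-0.65,-0.26,2.4],-0.6,0.6],[[-0.65,-0.26,3.2],-0.6,0.6],[[-0.65,-0.26,4],-0.6,0.6],[[-0.65,-0.26,4.8],-0.6,0.6],[[-0.65,-0.26,5.4],-0.6,0.6],[[-0.65,-0.26,5.9],-0.6,0.6],[[-0.65,-0.26,5.9],-0.6,0.6],[[-0.65,-0.26,5.9],-0.6,0.6]]';  python3 -c "
from h import *
o,c=snap('wrist','w5.png');print(o['ee_pos'],o['eef_rot'])"
```

```text
time_s: 9.25
ee_pos: [0.5668, -0.0945, 0.1053]
eef_rot: [3.141, 0.0, 1.912]
force: [-0.9, -0.5, -0.2]
grip_width: 0.0564
[ 0.56684332 -0.09445753  0.10525256] [3.14130035e+00 1.67427147e-04 1.91217632e+00]
```

View pics/w5.png

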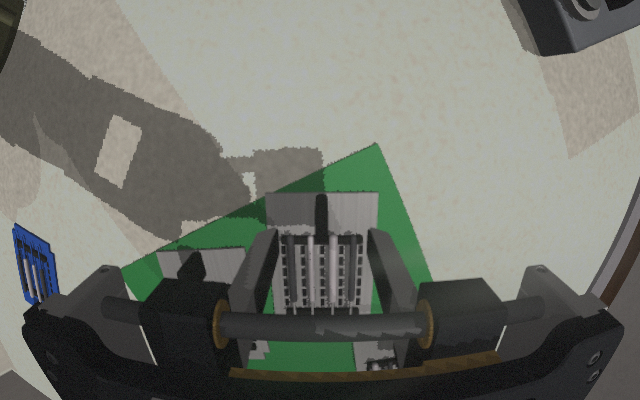

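Grip at (322,215) is centred between the fingers. Descending and gripping.

```bash
python3 -m creep '[[[0,0,0.5],0,0.6],[[0,0,1],0,0.6],[[0,0,1.42],0,0.6],[[0,0,1.42],0,0.6],[[0,0,1.42],0,0],[[0,0,1.42],0,0],[[0,0,1.42],0,0],[[0,0,1.42],0,0],[[0,0,1.42],0,0],[[0,0,1.42],0,0],[[0,0,1.42],0,0]]' 45;  python3 -m creep '[[[0,0,0],0,0],[[0,0,-0.5],0,0],[[0,0,-1],0,0],[[0,0,-1],0,0]]';python3 -c "
from h import *
o,c=snap('wrist','w6.png');print(o['ee_pos'],o['eef_rot'],o['force'],o['grip_width'],o['moment'])"
```

```text
time_s: 10.4
ee_pos: [0.5666, -0.0948, 0.0336]
eef_rot: [3.142, 0.0, 1.912]
force: [0.2, 0.7, 1.3]
grip_width: 0.0098
time_s: 10.8
ee_pos: [0.5678, -0.095, 0.0861]
eef_rot: [3.138, 0.002, 1.912]
force: [0.0, 0.6, -1.9]
grip_width: 0.01
[ 0.56783247 -0.09499804  0.08609191] [3.13777179e+00 2.38419071e-03 1.91177035e+00] [ 0.03828364  0.64849441 -1.87977983] 0.009973768996333404 [ 0.05404337 -0.0696719   0.02831523]
```

View pics/w6.png

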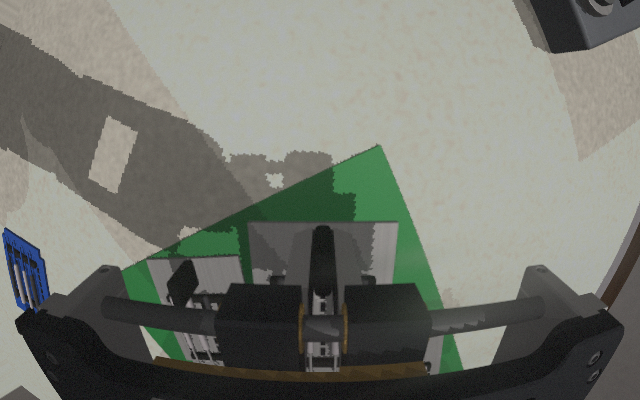

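Run:
```python
from h import *
o,c=snap('wrist')
# tray grip-end corners in tool frame
f=200/np.tan(np.radians(c['vertical_fov'])/2)
O,D=ray(c,[[248,222],[398,221]],o); T=T_of(o); Dt=D@T[:3,:3]; Ot=T[:3,:3].T@(O-T[:3,3])
print(Ot+Dt*((.027-Ot[2])/Dt[:,2])[:,None])
print(togo([.49,.0,.25],3.953))
```

```text
[[ 0.01073603 -0.04926364  0.027     ]
 [ 0.01149466  0.04973392  0.027     ]]
(array([ 2.3 , -0.81, -3.34]), np.float64(-14.62))
```

```bash
python3 -m creep '[[[0,0,-0.6],0,0],[[0,0,-1.2],0,0],[[0.2,-0.1,-1.8],-1,0],[[0.5,-0.2,-2.4],-2,0],[[0.8,-0.3,-3],-3,0],[[1.1,-0.4,-3.3],-4,0],[[1.4,-0.5,-3.3],-5,0],[[1.7,-0.6,-3.3],-6,0],[[2,-0.7,-3.3],-7,0],[[2.3,-0.8,-3.3],-8,0],[[2.3,-0.8,-3.3],-9,0],[[2.3,-0.8,-3.3],-10,0]]' ;  python3 -m creep '[[[0,0,0],-1,0],[[0,0,0],-2,0],[[0,0,0],-3,0],[[0,0,0],-4,0],[[0,0,0],-4.6,0],[[0,0,0],-4.6,0],[[0,0,0],-4.6,0]]';python3 -c "
from h import *
o,c=snap('wrist','w7.png');print(o['ee_pos'],o['eef_rot'],o['force'],o['grip_width'],o['qpos']);snap('scene','s7.png'); print(togo([.503,.124,.1325],3.953))"
```

```text
time_s: 12.1
ee_pos: [0.4899, 0.0006, 0.2468]
eef_rot: [3.141, -0.002, -2.969]
force: [0.6, -0.3, -1.5]
grip_width: 0.0098
time_s: 12.8
ee_pos: [0.4902, 0.0003, 0.2474]
eef_rot: [3.14, -0.001, -2.336]
force: [0.3, 0.4, -2.1]
grip_width: 0.0101
[4.90245833e-01 2.90097622e-04 2.47419320e-01] [ 3.14040614e+00 -9.58038144e-04 -2.33554380e+00] [ 0.29191383  0.37419087 -2.14932571] 0.010104169826131444 [-7.41431012e-02  1.48618700e-01  1.65177176e+00  1.77620357e-05
  1.34272711e+00 -2.45099175e+00]
(array([-1.97,  1.53,  2.31]), np.float64(-0.03))
```

View pics/w7.png

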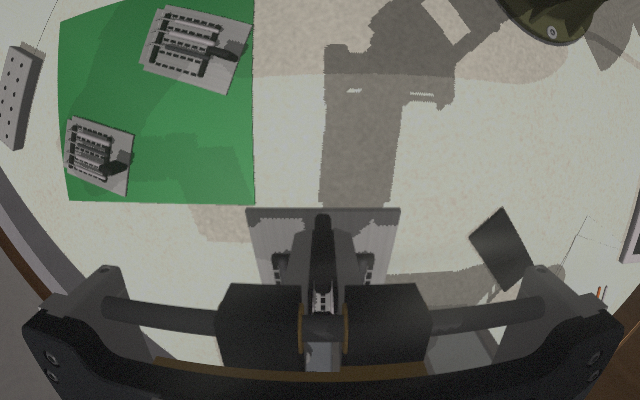

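View pics/s7.png

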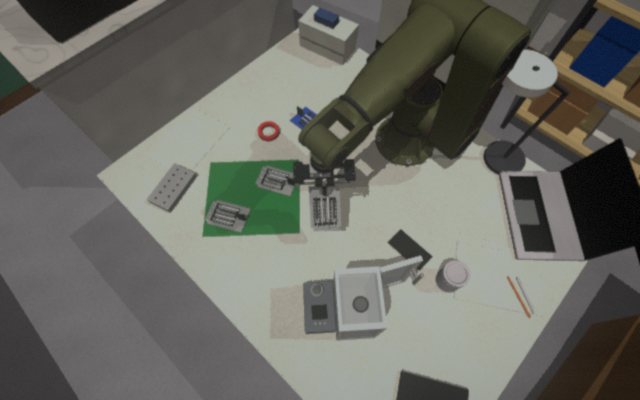

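The held tray's grip-end edge moved in the wrist image, from row 222 to row 208, so it may have slipped or drooped. Checking.

Run:
```python
from h import *
o,c=snap('wrist','w8.png')
im=c['img']
cv2.imwrite('pics/w8c.png',cv2.resize(im[190:320,220:430],None,fx=3.8,fy=4.5,interpolation=cv2.INTER_CUBIC)[:,:,::-1])
_,s=snap('scene'); cv2.imwrite('pics/s8c.png',cv2.resize(s['img'][150:250,280:370],None,fx=6,fy=6,interpolation=cv2.INTER_CUBIC)[:,:,::-1])
O,D=ray(c,[[247,208.5],[400,209]],o); T=T_of(o); Dt=D@T[:3,:3]; Ot=T[:3,:3].T@(O-T[:3,3])
for z in(.015,.02,.025,.027): print(z,(Ot+Dt*((z-Ot[2])/Dt[:,2])[:,None])[:,:2].tolist())
# depth along tray plate in wrist
```

```text
0.015 [[0.0228791000893616, -0.04500909582823168], [0.022560845099505913, 0.04835294626454866]]
0.02 [[0.021145349054429406, -0.046312621257530676], [0.020817996386864032, 0.0497182800718738]]
0.025 [[0.01941159801949721, -0.047616146686829675], [0.01907514767422215, 0.05108361387919894]]
0.027 [[0.018718097605524328, -0.04813755685854928], [0.018378008189165393, 0.051629747402129]]
```

View pics/w8c.png

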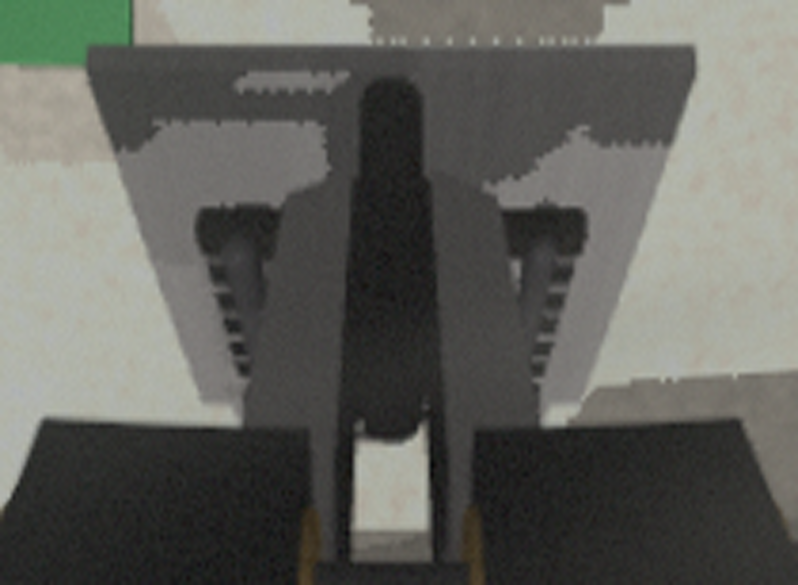

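View pics/s8c.png

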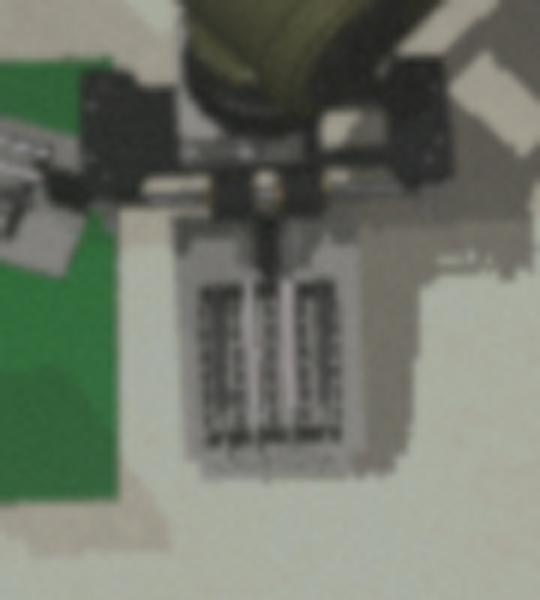

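```bash
cat >> h.py <<'E'
def wpts(c):
    """depth pixels of wrist cam -> tool frame points (HxWx3)"""
    h,w=c['depth'].shape; f=200/np.tan(np.radians(c['vertical_fov'])/2)
    u,v=np.meshgrid(np.arange(w),np.arange(h)); a=np.stack([(u-c['cx'])/f,(v-c['cy'])/f],-1); r=np.linalg.norm(a,axis=-1)+1e-9
    d=c['depth']; k=np.tan(r)/r
    P=np.stack([a[...,0]*k*d,a[...,1]*k*d,d],-1); E=np.array(c['hand_eye']); return P@E[:3,:3].T+E[:3,3]
E
python3 - <<'E'
from h import *
o,c=snap('wrist'); P=wpts(c)
for v in range(200,285,6): print(v,np.round(P[v,[262,270,275,280,370]]*1000,0).tolist())
E
```

```text
200 [[27.0, -36.0, 20.0], [27.0, -31.0, 20.0], [27.0, -28.0, 21.0], [26.0, -25.0, 21.0], [26.0, 30.0, 22.0]]
206 [[23.0, -36.0, 19.0], [23.0, -31.0, 18.0], [23.0, -28.0, 20.0], [23.0, -25.0, 19.0], [23.0, 30.0, 19.0]]
212 [[18.0, -37.0, 22.0], [18.0, -32.0, 23.0], [18.0, -29.0, 22.0], [18.0, -26.0, 23.0], [18.0, 31.0, 23.0]]
218 [[12.0, -39.0, 28.0], [12.0, -33.0, 29.0], [13.0, -30.0, 26.0], [12.0, -27.0, 29.0], [12.0, 32.0, 29.0]]
224 [[5.0, -40.0, 34.0], [6.0, -35.0, 33.0], [6.0, -31.0, 33.0], [5.0, -28.0, 34.0], [5.0, 33.0, 34.0]]
230 [[-1.0, -42.0, 39.0], [-1.0, -36.0, 39.0], [-1.0, -32.0, 37.0], [-1.0, -29.0, 38.0], [-1.0, 34.0, 38.0]]
236 [[-9.0, -43.0, 45.0], [-8.0, -37.0, 44.0], [-7.0, -33.0, 42.0], [-7.0, -29.0, 42.0], [-6.0, 35.0, 40.0]]
242 [[-16.0, -45.0, 50.0], [-16.0, -39.0, 50.0], [-10.0, -33.0, 37.0], [-9.0, -29.0, 35.0], [-10.0, 35.0, 38.0]]
248 [[-25.0, -47.0, 57.0], [-25.0, -40.0, 58.0], [-25.0, -36.0, 57.0], [-12.0, -29.0, 33.0], [-24.0, 38.0, 56.0]]
254 [[-34.0, -49.0, 64.0], [-34.0, -42.0, 64.0], [-34.0, -38.0, 65.0], [-34.0, -34.0, 64.0], [-33.0, 40.0, 63.0]]
260 [[-140.0, -89.0, 247.0], [-43.0, -44.0, 72.0], [-44.0, -39.0, 72.0], [-44.0, -35.0, 73.0], [-43.0, 42.0, 72.0]]
266 [[-151.0, -91.0, 249.0], [-55.0, -46.0, 81.0], [-54.0, -41.0, 80.0], [-54.0, -37.0, 80.0], [-54.0, 44.0, 80.0]]
272 [[-162.0, -92.0, 248.0], [-162.0, -79.0, 249.0], [-67.0, -44.0, 92.0], [-66.0, -39.0, 90.0], [-67.0, 46.0, 92.0]]
278 [[-173.0, -93.0, 249.0], [-173.0, -80.0, 249.0], [-81.0, -46.0, 102.0], [-81.0, -41.0, 103.0], [-81.0, 49.0, 103.0]]
284 [[33.0, -17.0, -83.0], [-184.0, -81.0, 249.0], [-183.0, -73.0, 249.0], [-184.0, -65.0, 250.0], [-183.0, 76.0, 248.0]]
```

The held tray has pitched narrow end down by about 38°, so the grip slackened. I'll set it down on clear bench with a light grip to level it, then regrip firmly.

```bash
python3 -c "
from h import *
print(togo([.535,.045,.13]))"
python3 -m creep '[[[-0.3,0,0.3],0,0],[[-0.6,0,0.6],0,0],[[-0.9,0,0.9],0,0],[[-1.2,0,1.2],0,0],[[-1.27,0,1.5],0,0],[[-1.27,0,1.9],0,0],[[-1.27,0,2.3],0,0],[[-1.27,0,2.3],0,0]]'; python3 -c "
from h import *
o=telemetry.get_obs();print(o['ee_pos'],o['force'])"
```

```text
(array([-1.26, -0.03,  2.37]), 0)
time_s: 13.85
ee_pos: [0.5331, 0.0462, 0.1311]
eef_rot: [3.139, -0.003, -2.333]
force: [-0.6, -0.3, -1.1]
grip_width: 0.0097
[0.53308864 0.04622031 0.13114319] [-0.64924243 -0.25328314 -1.06732494]
```

```bash
python3 -m creep '[[[0,0,0.3],0,0],[[0,0,0.5],0,0],[[0,0,0.7],0,0],[[0,0,0.9],0,0],[[0,0,1.1],0,0],[[0,0,1.3],0,0],[[0,0,1.5],0,0],[[0,0,1.7],0,0],[[0,0,1.85],0,0],[[0,0,1.95],0,0],[[0,0,1.95],0,0]]' 6; python3 -c "
from h import *
o,c=snap('wrist','w9.png');print(o['ee_pos'],o['force'],o['grip_width']);P=wpts(c)
for v in range(200,285,12): print(v,np.round(P[v,[262,270,275,280,370]]*1000,0).tolist())"
```

```text
time_s: 14.95
ee_pos: [0.5341, 0.0462, 0.0353]
eef_rot: [3.141, -0.0, -2.333]
force: [0.2, 0.1, -1.2]
grip_width: 0.01
[0.53406527 0.04622002 0.03533466] [ 0.19686025  0.07624938 -1.21296874] 0.010012577439282706
200 [[22.0, -39.0, 34.0], [22.0, -34.0, 35.0], [22.0, -31.0, 36.0], [22.0, -27.0, 35.0], [22.0, 33.0, 36.0]]
212 [[13.0, -40.0, 36.0], [14.0, -34.0, 35.0], [14.0, -31.0, 35.0], [13.0, -28.0, 36.0], [14.0, 33.0, 34.0]]
224 [[7.0, -39.0, 30.0], [6.0, -34.0, 31.0], [7.0, -31.0, 31.0], [6.0, -27.0, 31.0], [6.0, 33.0, 31.0]]
236 [[-2.0, -40.0, 30.0], [-2.0, -35.0, 31.0], [-2.0, -31.0, 31.0], [-2.0, -28.0, 31.0], [-2.0, 33.0, 31.0]]
248 [[-11.0, -41.0, 30.0], [-12.0, -35.0, 31.0], [-11.0, -32.0, 31.0], [-11.0, -28.0, 31.0], [-11.0, 34.0, 30.0]]
260 [[-21.0, -41.0, 30.0], [-21.0, -36.0, 31.0], [-21.0, -32.0, 31.0], [-21.0, -29.0, 31.0], [-21.0, 35.0, 32.0]]
272 [[-32.0, -43.0, 32.0], [-31.0, -37.0, 31.0], [-26.0, -31.0, 23.0], [-23.0, -27.0, 19.0], [-27.0, 34.0, 24.0]]
284 [[33.0, -17.0, -83.0], [-41.0, -37.0, 30.0], [-41.0, -34.0, 31.0], [-33.0, -28.0, 19.0], [-41.0, 36.0, 30.0]]
```

View pics/w9.png

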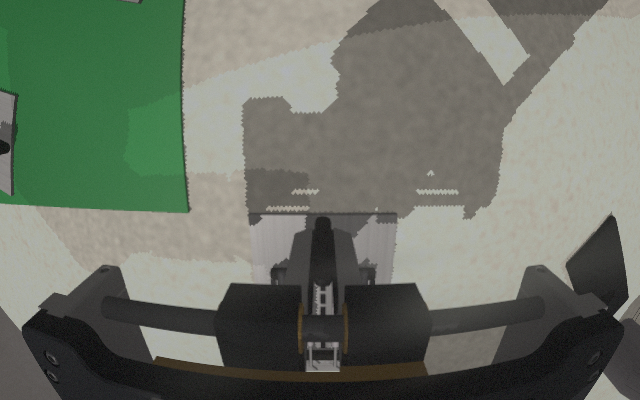

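Tray is level again on the bench. Regrip at 60 N, 4 mm further in, then lift gently and check.

```bash
python3 -m creep '[[[0,0,0],0,0.3],[[0,0,0],0,0.3],[[0,0,0],0,0.3],[[-0.08,0,0.04],0,0.3],[[-0.08,0,0.04],0,0.3],[[-0.08,0,0.04],0,0],[[-0.08,0,0.04],0,0],[[-0.08,0,0.04],0,0],[[-0.08,0,0.04],0,0],[[-0.08,0,0.04],0,0],[[-0.08,0,0.04],0,0]]' 60; python3 -m creep '[[[0,0,-0.1],0,0],[[0,0,-0.3],0,0],[[0,0,-0.6],0,0],[[0,0,-0.9],0,0],[[0,0,-1.2],0,0],[[0,0,-1.5],0,0],[[0,0,-1.8],0,0],[[0,0,-2],0,0],[[0,0,-2],0,0]]';python3 -c "
from h import *
o,c=snap('wrist','w10.png');print(o['ee_pos'],o['eef_rot'],o['force'],o['grip_width']);P=wpts(c)
for v in range(206,285,6): print(v,np.round(P[v,[262,270,275,280,370]]*1000,0).tolist())
"
```

```text
time_s: 16.1
ee_pos: [0.5369, 0.0491, 0.0339]
eef_rot: [3.142, -0.0, -2.333]
force: [0.0, 0.1, -0.5]
grip_width: 0.01
time_s: 17.0
ee_pos: [0.5376, 0.0491, 0.1356]
eef_rot: [-3.14, 0.002, -2.333]
force: [-0.3, -0.0, -1.9]
grip_width: 0.0095
[0.53755321 0.04908769 0.13559138] [-3.13974495e+00  1.76025894e-03 -2.33284855e+00] [-0.25001928 -0.02583875 -1.91538222] 0.009549911975200292
206 [[-16.0, -60.0, 136.0], [-16.0, -52.0, 136.0], [-17.0, -47.0, 137.0], [-16.0, -42.0, 136.0], [-16.0, 49.0, 134.0]]
212 [[15.0, -39.0, 31.0], [15.0, -34.0, 31.0], [15.0, -30.0, 30.0], [15.0, -27.0, 31.0], [15.0, 32.0, 30.0]]
218 [[11.0, -39.0, 31.0], [11.0, -34.0, 30.0], [12.0, -30.0, 29.0], [11.0, -27.0, 30.0], [11.0, 32.0, 30.0]]
224 [[7.0, -39.0, 29.0], [7.0, -34.0, 31.0], [7.0, -31.0, 30.0], [7.0, -27.0, 30.0], [7.0, 33.0, 30.0]]
230 [[3.0, -40.0, 29.0], [2.0, -34.0, 30.0], [3.0, -31.0, 30.0], [2.0, -27.0, 30.0], [3.0, 33.0, 29.0]]
236 [[-3.0, -40.0, 31.0], [-2.0, -34.0, 30.0], [-2.0, -31.0, 30.0], [-2.0, -28.0, 30.0], [-2.0, 33.0, 30.0]]
242 [[-6.0, -40.0, 30.0], [-6.0, -35.0, 30.0], [-7.0, -31.0, 31.0], [-7.0, -28.0, 31.0], [-7.0, 33.0, 30.0]]
248 [[-12.0, -41.0, 31.0], [-11.0, -35.0, 31.0], [-11.0, -32.0, 30.0], [-11.0, -28.0, 31.0], [-11.0, 34.0, 30.0]]
254 [[-16.0, -41.0, 30.0], [-16.0, -35.0, 30.0], [-15.0, -32.0, 29.0], [-15.0, -28.0, 30.0], [-16.0, 34.0, 30.0]]
260 [[-21.0, -42.0, 30.0], [-20.0, -36.0, 30.0], [-21.0, -32.0, 30.0], [-21.0, -29.0, 30.0], [-21.0, 34.0, 30.0]]
266 [[-26.0, -42.0, 30.0], [-22.0, -35.0, 24.0], [-22.0, -31.0, 24.0], [-19.0, -27.0, 19.0], [-22.0, 34.0, 24.0]]
272 [[-31.0, -42.0, 31.0], [-27.0, -35.0, 25.0], [-26.0, -32.0, 24.0], [-23.0, -27.0, 18.0], [-26.0, 34.0, 23.0]]
278 [[-36.0, -43.0, 30.0], [-35.0, -37.0, 30.0], [-35.0, -33.0, 30.0], [-28.0, -28.0, 19.0], [-35.0, 35.0, 30.0]]
284 [[33.0, -17.0, -83.0], [-41.0, -37.0, 30.0], [-41.0, -34.0, 31.0], [-33.0, -28.0, 19.0], [-42.0, 36.0, 31.0]]
```

View pics/w10.png

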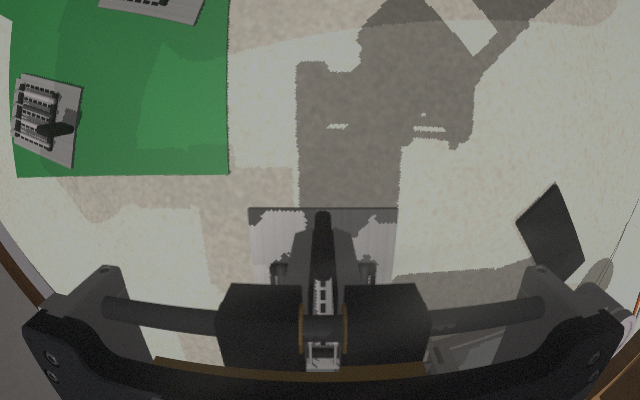

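```bash
cat >> h.py <<'E'
CAB=np.array([.6168,.2435]);YW=np.radians(46.5);CX=np.array([np.cos(YW),np.sin(YW)]);CY=np.array([-CX[1],CX[0]])
def incab(p): p=np.array(p)[:2]-CAB; return np.round([p@CX,p@CY],4)
def fromcab(x,y): return CAB+x*CX+y*CY
E
python3 -c "
from h import *
o=telemetry.get_obs();print(incab(o['ee_pos']))
print(togo([*fromcab(-.155,0),.1355],3.953),togo([*fromcab(-.05,0),.1355],3.953))"
```

```text
[-0.1959 -0.076 ]
(array([-0.81,  1.52, -0.02]), np.float64(-0.02)) (array([-2.91,  1.53, -0.02]), np.float64(-0.02))
```

```bash
python3 -m creep '[[[0,0.3,0],0,0],[[0,0.6,0],0,0],[[0,0.9,0],0,0],[[0,1.2,0],0,0],[[-0.1,1.4,0],0,0],[[-0.3,1.52,0],0,0],[[-0.5,1.52,0],0,0],[[-0.7,1.52,0],0,0],[[-0.8,1.52,0],0,0],[[-0.8,1.52,0],0,0],[[-0.8,1.52,0],0,0]]';python3 -c "
from h import *
o=telemetry.get_obs();print(o['ee_pos'],incab(o['ee_pos']),o['eef_rot'],o['force'])
_,s=snap('scene'); cv2.imwrite('pics/s11c.png',cv2.resize(s['img'][190:345,280:430],None,fx=4.5,fy=3.8,interpolation=cv2.INTER_CUBIC)[:,:,::-1])
_,s=snap('top'); cv2.imwrite('pics/t11c.png',cv2.resize(s['img'][90:240,190:340],None,fx=4,fy=4,interpolation=cv2.INTER_CUBIC)[:,:,::-1])
"
```

```text
time_s: 18.15
ee_pos: [0.5096, 0.1303, 0.1337]
eef_rot: [3.141, -0.001, -2.333]
force: [-0.1, -0.2, -1.5]
grip_width: 0.0097
[0.50962549 0.13026895 0.13368149] [-0.1559 -0.0002] [ 3.14133323e+00 -5.18780322e-04 -2.33306587e+00] [-0.11959149 -0.18237216 -1.53239656]
```

View pics/s11c.png

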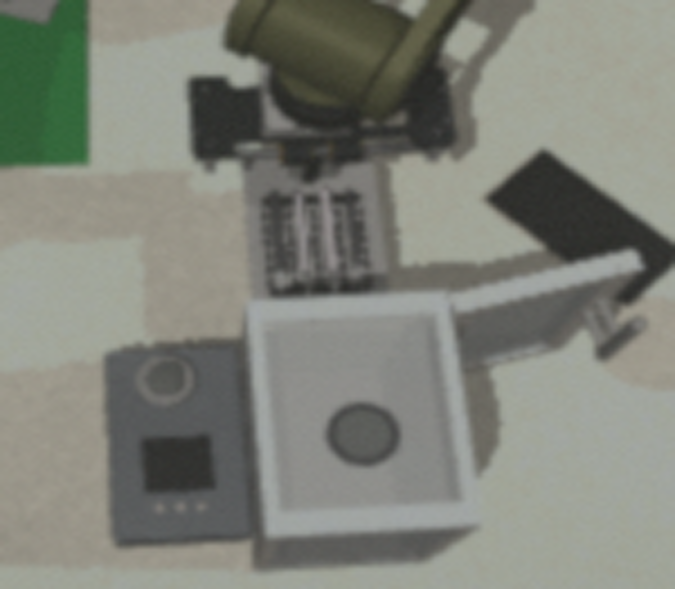

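View pics/t11c.png

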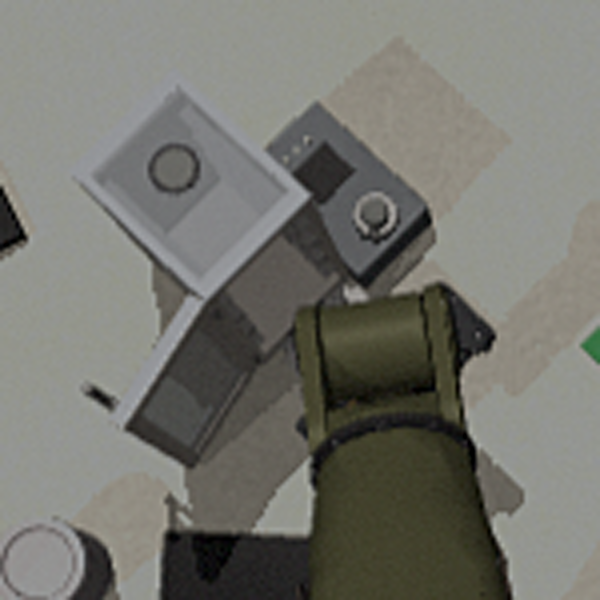

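```bash
python3 -m creep '[[[0,0,-0.02],0,0],[[-0.15,0,-0.02],0,0],[[-0.3,0,-0.02],0,0],[[-0.45,0,-0.02],0,0],[[-0.6,0,-0.02],0,0],[[-0.75,0,-0.02],0,0],[[-0.75,0,-0.02],0,0]]';python3 -c "
from h import *
o=telemetry.get_obs();print(o['ee_pos'],incab(o['ee_pos']),o['eef_rot'],o['force'],o['moment'])"
```

```text
time_s: 18.95
ee_pos: [0.536, 0.1583, 0.1348]
eef_rot: [3.142, -0.0, -2.332]
force: [0.2, 0.4, -2.4]
grip_width: 0.0094
[0.53598223 0.15830654 0.13475343] [-0.1174 -0.    ] [ 3.14153540e+00 -2.66236850e-06 -2.33231402e+00] [ 0.19190238  0.35662591 -2.38082303] [ 0.08871176 -0.07949174  0.01133337]
```

```bash
python3 -m creep '[[[-0.15,0,0],0,0],[[-0.3,0,0],0,0],[[-0.5,0,0],0,0],[[-0.7,0,0],0,0],[[-0.9,0,0],0,0],[[-1.1,0,0],0,0],[[-1.25,0,0],0,0],[[-1.35,0,0],0,0],[[-1.35,0,0],0,0]]';python3 -c "
from h import *
o=telemetry.get_obs();print(o['ee_pos'],incab(o['ee_pos']),o['eef_rot'],o['force'],o['moment'])
o,c=snap('wrist','w12.png');_,s=snap('scene'); cv2.imwrite('pics/s12c.png',cv2.resize(s['img'][190:345,280:430],None,fx=4.5,fy=3.8,interpolation=cv2.INTER_CUBIC)[:,:,::-1])"
```

```text
time_s: 19.85
ee_pos: [0.5824, 0.2068, 0.1348]
eef_rot: [3.142, -0.0, -2.333]
force: [-0.2, -0.7, -2.3]
grip_width: 0.0098
[0.5823569  0.20682907 0.1347692 ] [-0.0503 -0.0003] [ 3.14151112e+00 -9.14708085e-05 -2.33262329e+00] [-0.2110754  -0.68657239 -2.29539463] [ 0.0098079  -0.04854483 -0.02306972]
```

View pics/w12.png

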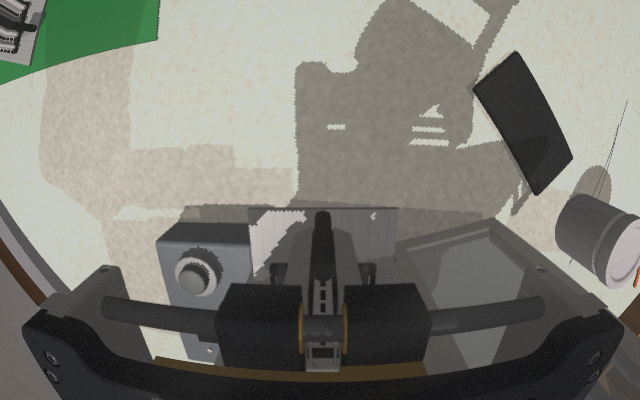

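View pics/s12c.png

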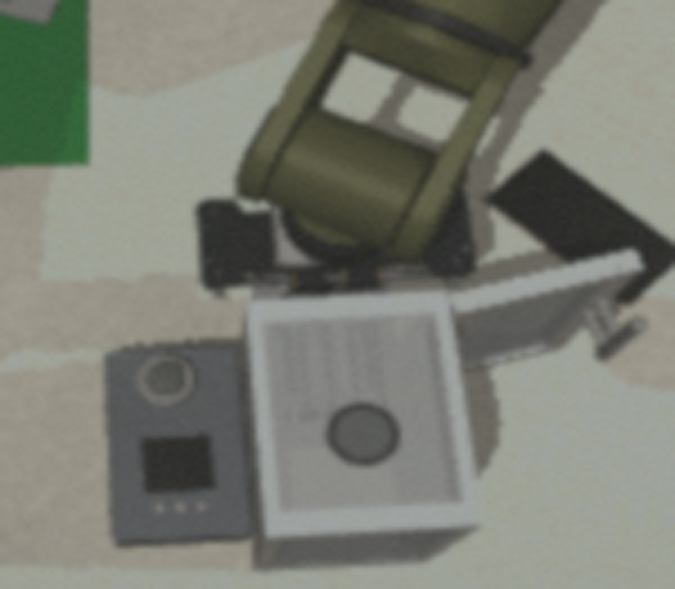

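Tray is 84 mm into level 1 with no contact force. I'll go 6 mm further, lower onto the ledge, release, back off, and push the grip end with closed fingers.

```bash
python3 -m creep '[[[-0.06,0,0],0,0],[[-0.12,0,0],0,0],[[-0.12,0,0.02],0,0],[[-0.12,0,0.03],0,0],[[-0.12,0,0.03],0,0]]';python3 -c "
from h import *
o=telemetry.get_obs();print(o['ee_pos'],incab(o['ee_pos']),o['force'],o['moment'])"; python3 -m creep '[[[0,0,0],0,0.3],[[0,0,0],0,0.3],[[0,0,0],0,0.3],[[0,0,0],0,0.3]]' 30;python3 -c "
from h import *
o,c=snap('wrist','w13.png');print(o['ee_pos'],incab(o['ee_pos']),o['force'],o['moment'],o['grip_width']); P=wpts(c)
for v in range(206,285,8): print(v,np.round(P[v,[262,270,275,370]]*1000,0).tolist())"
```

```text
time_s: 20.45
ee_pos: [0.5862, 0.2107, 0.1333]
eef_rot: [3.141, -0.0, -2.333]
force: [0.6, -0.3, -1.4]
grip_width: 0.0095
[0.5861574  0.21072546 0.1333003 ] [-0.0449 -0.0003] [ 0.5618607  -0.28737308 -1.39845858] [-0.00780478 -0.01743833  0.03215258]
time_s: 20.85
ee_pos: [0.5863, 0.2108, 0.1336]
eef_rot: [-3.141, 0.0, -2.333]
force: [0.2, -0.5, -0.4]
grip_width: 0.0277
[0.58629662 0.21083669 0.13358186] [-0.0447 -0.0004] [ 0.16916953 -0.49256626 -0.41850656] [ 0.05417116 -0.10654672  0.00068913] 0.02768551805113443
206 [[17.0, -40.0, 36.0], [17.0, -34.0, 36.0], [18.0, -31.0, 36.0], [18.0, 33.0, 35.0]]
214 [[12.0, -40.0, 36.0], [12.0, -34.0, 35.0], [12.0, -31.0, 36.0], [12.0, 33.0, 36.0]]
222 [[6.0, -40.0, 35.0], [6.0, -35.0, 35.0], [6.0, -31.0, 36.0], [6.0, 34.0, 36.0]]
230 [[1.0, -41.0, 34.0], [0.0, -35.0, 35.0], [0.0, -32.0, 35.0], [1.0, 34.0, 34.0]]
238 [[-6.0, -41.0, 35.0], [-6.0, -36.0, 35.0], [-6.0, -32.0, 35.0], [-6.0, 34.0, 35.0]]
246 [[-12.0, -41.0, 34.0], [-11.0, -36.0, 34.0], [-11.0, -32.0, 34.0], [-11.0, 34.0, 33.0]]
254 [[-18.0, -42.0, 34.0], [-18.0, -36.0, 35.0], [9.0, -24.0, -18.0], [9.0, 26.0, -17.0]]
262 [[-24.0, -42.0, 33.0], [9.0, -25.0, -26.0], [9.0, -22.0, -26.0], [9.0, 24.0, -26.0]]
270 [[84.0, 1.0, -160.0], [9.0, -24.0, -34.0], [10.0, -21.0, -35.0], [10.0, 23.0, -35.0]]
278 [[-36.0, -43.0, 31.0], [10.0, -23.0, -42.0], [10.0, -20.0, -42.0], [9.0, 22.0, -41.0]]
```

View pics/w13.png

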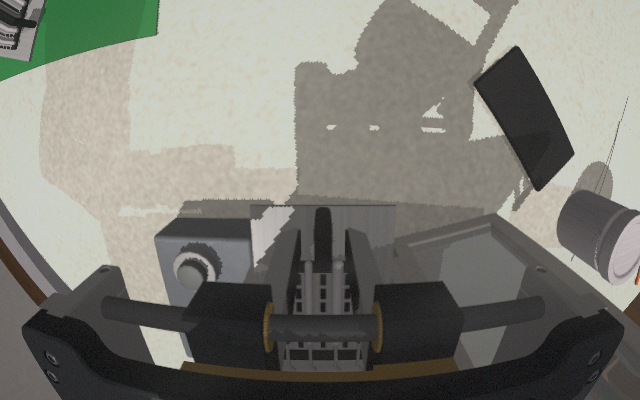

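```bash
python3 -m creep '[[[0.2,0,0],0,0.3],[[0.45,0,0],0,0.3],[[0.7,0,0],0,0.3],[[0.7,0,0],0,0],[[0.7,0,0],0,0],[[0.7,0,0],0,0],[[0.7,0,0],0,0],[[0.55,0,0],0,0],[[0.4,0,0],0,0],[[0.25,0,0],0,0],[[0.1,0,0],0,0],[[0,0,0],0,0]]' 30;python3 -m creep '[[[0,0,0],0,0],[[0.01,0,0],0,0]]'; python3 -c "
from h import *
o,c=snap('wrist','w14.png');print(o['ee_pos'],incab(o['ee_pos']),o['force'],o['moment'],o['grip_width']); P=wpts(c)
for v in range(206,285,8): print(v,np.round(P[v,[262,270,275,370]]*1000,0).tolist())"
```

```text
time_s: 22.1
ee_pos: [0.5867, 0.2114, 0.1333]
eef_rot: [3.142, -0.0, -2.333]
force: [-0.8, -0.7, 0.5]
grip_width: 0.0005
time_s: 22.3
ee_pos: [0.5859, 0.2105, 0.1332]
eef_rot: [3.141, -0.0, -2.333]
force: [0.5, 0.2, 0.8]
grip_width: 0.0006
[0.58586255 0.21053702 0.13322749] [-0.0452 -0.0002] [0.48655999 0.21981032 0.78578232] [ 0.15269039 -0.14076557 -0.00201614] 0.0006032111339637316
206 [[-15.0, -60.0, 133.0], [-15.0, -52.0, 134.0], [-16.0, -47.0, 134.0], [-15.0, 49.0, 133.0]]
214 [[-24.0, -61.0, 134.0], [-24.0, -52.0, 134.0], [-24.0, -47.0, 133.0], [-24.0, 50.0, 134.0]]
222 [[-33.0, -61.0, 133.0], [-32.0, -52.0, 133.0], [-32.0, -47.0, 133.0], [-32.0, 50.0, 133.0]]
230 [[-39.0, -60.0, 127.0], [-41.0, -53.0, 133.0], [-42.0, -48.0, 133.0], [-41.0, 50.0, 133.0]]
238 [[-47.0, -60.0, 124.0], [-47.0, -52.0, 126.0], [-47.0, -47.0, 125.0], [-46.0, 49.0, 122.0]]
246 [[-12.0, -42.0, 34.0], [-11.0, -36.0, 34.0], [-11.0, -32.0, 34.0], [-47.0, 47.0, 106.0]]
254 [[-16.0, -41.0, 31.0], [-16.0, -36.0, 31.0], [-16.0, -32.0, 30.0], [-16.0, 34.0, 30.0]]
262 [[-22.0, -42.0, 30.0], [-22.0, -36.0, 30.0], [-22.0, -32.0, 30.0], [-22.0, 34.0, 30.0]]
270 [[-29.0, -42.0, 31.0], [-30.0, -37.0, 32.0], [-28.0, -33.0, 29.0], [-29.0, 35.0, 31.0]]
278 [[-36.0, -43.0, 30.0], [-36.0, -37.0, 31.0], [-36.0, -33.0, 31.0], [-36.0, 35.0, 31.0]]
```

View pics/w14.png

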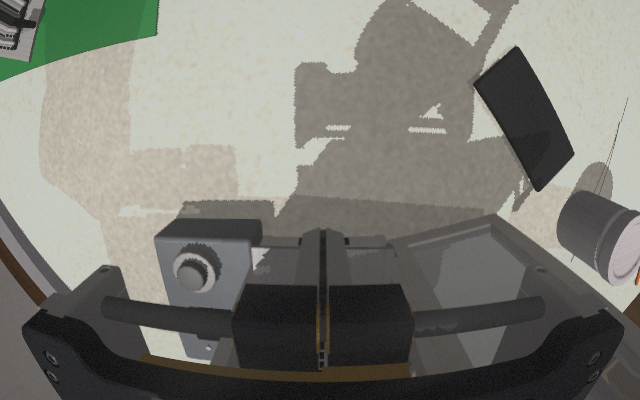

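Tray A is now level in level 1, with its end 34 mm outside the front. The next tray will push it home. Retreat, then go to tray B.

```bash
python3 - <<'E'
from h import *
_,c=snap('top'); print('B grip',onz(c,[[378.6,207.3]],.04),'C grip',onz(c,[[384.4,149.3]],.04))
b=onz(c,[[378.6,207.3]],.04)[0]
o=telemetry.get_obs()
o['ee_pos']=o['ee_pos']-np.r_[.06*CX,0]
print(togo([.46,-.13,.40],1.9,o))
E
python3 -m creep '[[[0.4,0,0],0,0.6],[[0.8,0,0],0,0.6],[[1.2,0,-0.5],0,0.6],[[1.2,0,-1.5],0,0.6],[[1.2,0,-2.5],0,0.6],[[1.2,0,-3.5],0,0.6],[[1.2,0,-4.5],0,0.6],[[1.2,0,-5.3],0,0.6],[[1.2,0,-5.3],0,0.6]]'
```

```text
B grip [[ 0.46174869 -0.20086286  0.04      ]] C grip [[ 0.69259152 -0.2278854   0.04      ]]
(array([ 5.46, -2.88, -5.33]), np.float64(14.68))
time_s: 23.3
ee_pos: [0.5448, 0.167, 0.4045]
eef_rot: [-3.137, 0.008, -2.333]
force: [0.2, 0.5, -0.4]
grip_width: 0.0564
```

```bash
python3 -m creep '[[[0.6,-0.3,0],1,0.6],[[1.3,-0.6,0],2,0.6],[[2,-1,0],3,0.6],[[2.7,-1.3,0],4,0.6],[[3.4,-1.7,0],5,0.6],[[4.1,-2,0],6,0.6],[[4.7,-2.3,0],7,0.6],[[5.3,-2.6,0],8,0.6],[[5.9,-2.9,0],9,0.6],[[5.96,-2.94,0],10,0.6],[[5.96,-2.94,0],11,0.6],[[5.96,-2.94,0],12,0.6]]'; python3 -m creep '[[[0,0,0],1,0.6],[[0,0,0],2,0.6],[[0,0,0],2.6,0.6],[[0,0,0],2.6,0.6],[[0,0,0],2.6,0.6]]'
python3 - <<'E'
from h import *
o,c=snap('wrist','w15.png');print(o['ee_pos'],o['eef_rot'],o['qpos'][5])
E
```

```text
time_s: 24.5
ee_pos: [0.4447, -0.1504, 0.3978]
eef_rot: [-3.141, -0.001, 2.268]
force: [-0.2, -0.6, 0.6]
grip_width: 0.0561
time_s: 25.0
ee_pos: [0.4449, -0.15, 0.3981]
eef_rot: [-3.141, -0.0, 1.914]
force: [0.4, 0.2, -0.3]
grip_width: 0.0562
[ 0.44492471 -0.15003191  0.39808515] [-3.14128507e+00 -3.03520539e-04  1.91436946e+00] -0.7468401745824936
```

View pics/w15.png

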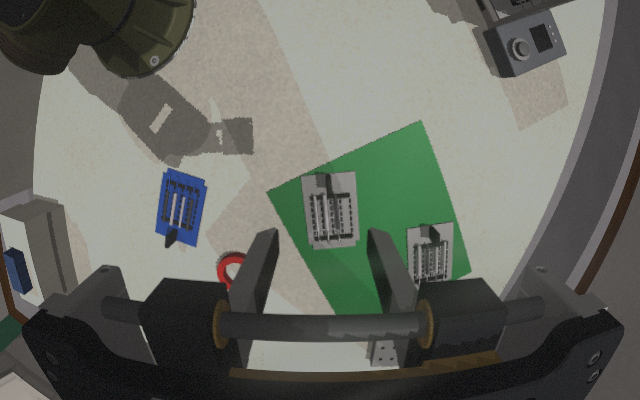

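Tray B is at (330,210) with its grip at (322,182); tray C is at (430,252). Zooming on B.

Run:
```python
from h import *
im=cv2.imread('pics/w15.png')
cv2.imwrite('pics/w15c.png',cv2.resize(im[160:260,280:380],None,fx=6,fy=6,interpolation=cv2.INTER_CUBIC))
```

```text
(no output)
```

View pics/w15c.png

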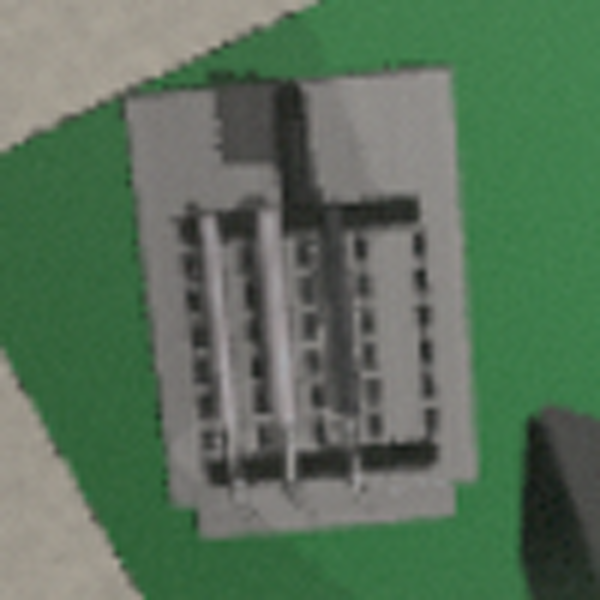

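Run:
```python
from h import *
o,c=snap('wrist')
cr=lambda p:[[280+x/6-.4,160+y/6-.4] for x,y in p]
q=onz(c,cr([(127,97),(452,68),(172,507),(475,480)]),.007,o)[:,:2]
g,y=tray(*q); u=np.array([np.cos(y),np.sin(y)]); print('grip',g,np.degrees(y))
print(togo([*(g+.004*u),.105],y+np.pi))
```

```text
len 0.13739632895578138 (138) w 0.09922923699373791 0.09944451134645485 yaw -65.32979570036073 24.99289019893036
grip [ 0.47050536 -0.18974288] -65.32979570036073
(array([-1.  ,  0.22,  5.86]), np.float64(-0.63))
```

```bash
python3 -m creep '[[[-0.3,0.1,0.8],-0.63,0.6],[[-0.6,0.22,1.6],-0.63,0.6],[[-1,0.22,2.4],-0.63,0.6],[[-1,0.22,3.2],-0.63,0.6],[[-1,0.22,4],-0.63,0.6],[[-1,0.22,4.8],-0.63,0.6],[[-1,0.22,5.4],-0.63,0.6],[[-1,0.22,5.86],-0.63,0.6],[[-1,0.22,5.86],-0.63,0.6],[[-1,0.22,5.86],-0.63,0.6]]';  python3 -c "
from h import *
o,c=snap('wrist','w16.png');print(o['ee_pos'],o['eef_rot'])"
```

```text
time_s: 26.1
ee_pos: [0.4724, -0.1936, 0.1061]
eef_rot: [3.141, 0.0, 2.0]
force: [0.4, -0.9, 0.3]
grip_width: 0.0563
[ 0.47238317 -0.19359456  0.10610816] [3.14149977e+00 1.15309777e-04 2.00048409e+00]
```

View pics/w16.png

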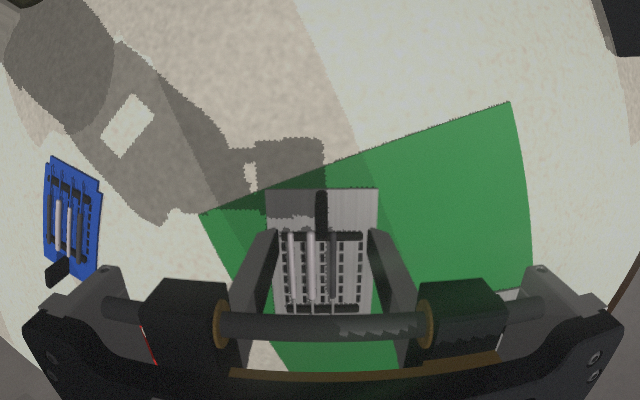

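```bash
python3 -m creep '[[[0,0,0.5],0,0.6],[[0,0,1],0,0.6],[[0,0,1.43],0,0.6],[[0,0,1.43],0,0.6],[[0,0,1.43],0,0],[[0,0,1.43],0,0],[[0,0,1.43],0,0],[[0,0,1.43],0,0],[[0,0,1.43],0,0],[[0,0,1.43],0,0],[[0,0,1.43],0,0]]' 60;  python3 -m creep '[[[0,0,0],0,0],[[0,0,-0.2],0,0],[[0,0,-0.5],0,0],[[0,0,-0.9],0,0],[[0,0,-1.4],0,0],[[0,0,-1.9],0,0],[[0,0,-2.4],0,0],[[0,0,-2.9],0,0],[[0,0,-3.4],0,0],[[0,0,-3.4],0,0],[[0,0,-3.4],0,0]]';cat > chk.py <<'E'
from h import *
import sys
o,c=snap('wrist',sys.argv[1]);print(o['ee_pos'],incab(o['ee_pos']),o['eef_rot'],o['force'],o['grip_width']); P=wpts(c)
for v in range(206,285,12): print(v,np.round(P[v,[262,270,275,370]]*1000,0).tolist())
E
python3 chk.py w17.png
```

```text
time_s: 27.25
ee_pos: [0.4722, -0.1935, 0.0341]
eef_rot: [3.142, 0.0, 2.0]
force: [-0.5, 0.4, 2.7]
grip_width: 0.0096
time_s: 28.35
ee_pos: [0.4719, -0.1934, 0.2035]
eef_rot: [-3.141, -0.0, 2.0]
force: [0.2, 0.5, -3.4]
grip_width: 0.0095
[ 0.47189016 -0.19335603  0.20353343] [-0.4166 -0.1956] [-3.14145967e+00 -1.77729603e-04  1.99965555e+00] [ 0.23006811  0.47203356 -3.35429961] 0.009545467754181648
206 [[-36.0, -75.0, 202.0], [-36.0, -65.0, 201.0], [-36.0, -59.0, 202.0], [-36.0, 59.0, 200.0]]
218 [[13.0, -40.0, 29.0], [13.0, -34.0, 28.0], [13.0, -31.0, 30.0], [13.0, 31.0, 28.0]]
230 [[5.0, -40.0, 28.0], [5.0, -35.0, 28.0], [5.0, -31.0, 27.0], [5.0, 32.0, 29.0]]
242 [[-4.0, -41.0, 27.0], [-4.0, -35.0, 28.0], [-4.0, -32.0, 28.0], [-3.0, 32.0, 27.0]]
254 [[-13.0, -42.0, 28.0], [-13.0, -36.0, 28.0], [-13.0, -33.0, 28.0], [-13.0, 32.0, 27.0]]
266 [[-23.0, -43.0, 29.0], [-23.0, -37.0, 28.0], [-23.0, -33.0, 29.0], [-23.0, 33.0, 29.0]]
278 [[-33.0, -43.0, 28.0], [-28.0, -36.0, 21.0], [-28.0, -32.0, 21.0], [-27.0, 32.0, 20.0]]
```

View pics/w17.png

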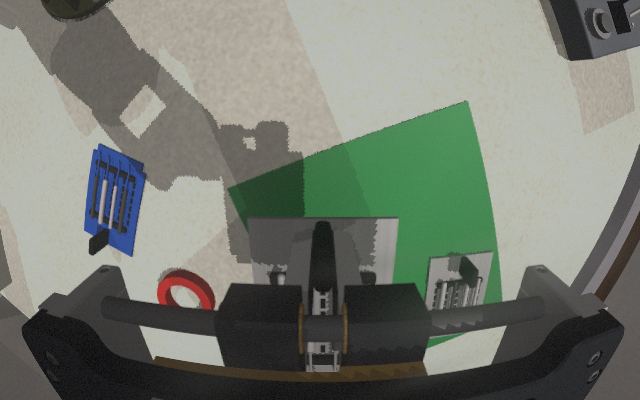

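```bash
python3 -c "
from h import *
print(togo([*fromcab(-.21,0),.22],3.953))"
```

```text
(array([ 5.17,  2.38, -0.34]), np.float64(-13.99))
```

```bash
python3 -m creep '[[[0.1,0,-0.1],-0.5,0],[[0.4,0.2,-0.3],-1.3,0],[[0.8,0.4,-0.35],-2.2,0],[[1.3,0.6,-0.35],-3.1,0],[[1.8,0.8,-0.35],-4,0],[[2.3,1.1,-0.35],-4.9,0],[[2.8,1.3,-0.35],-5.8,0],[[3.3,1.5,-0.35],-6.7,0],[[3.8,1.7,-0.35],-7.6,0],[[4.3,2,-0.35],-8.5,0],[[4.8,2.2,-0.35],-9.4,0],[[5.17,2.38,-0.35],-10.3,0]]'; python3 -m creep '[[[0,0,0],-0.9,0],[[0,0,0],-1.8,0],[[0,0,0],-2.7,0],[[0,0,0],-3.4,0],[[0,0,0],-3.7,0],[[0,0,0],-3.7,0],[[0,0,0],-3.7,0]]'; python3 chk.py w18.png; python3 -c "
from h import *
print(togo([*fromcab(-.19,0),.150],3.953))"
```

```text
time_s: 29.6
ee_pos: [0.4721, 0.0925, 0.2199]
eef_rot: [3.141, -0.003, -2.839]
force: [-0.7, -0.7, -2.2]
grip_width: 0.0097
time_s: 30.3
ee_pos: [0.4725, 0.091, 0.2205]
eef_rot: [3.141, -0.001, -2.33]
force: [-0.6, -0.2, -1.8]
grip_width: 0.0098
[0.47254147 0.09103027 0.22052041] [-0.2099 -0.0003] [ 3.14056568e+00 -1.35173774e-03 -2.33016549e+00] [-0.61320636 -0.24175422 -1.79418406] 0.00982285947279896
206 [[-45.0, -78.0, 220.0], [-45.0, -67.0, 220.0], [-45.0, -61.0, 221.0], [-45.0, 64.0, 220.0]]
218 [[12.0, -39.0, 28.0], [12.0, -33.0, 28.0], [12.0, -30.0, 28.0], [12.0, 32.0, 27.0]]
230 [[3.0, -39.0, 29.0], [4.0, -34.0, 27.0], [3.0, -31.0, 29.0], [4.0, 32.0, 27.0]]
242 [[-5.0, -40.0, 27.0], [-5.0, -34.0, 27.0], [-5.0, -31.0, 28.0], [-5.0, 33.0, 28.0]]
254 [[-14.0, -40.0, 27.0], [-15.0, -35.0, 28.0], [-14.0, -31.0, 26.0], [-14.0, 33.0, 26.0]]
266 [[-24.0, -41.0, 27.0], [-25.0, -36.0, 29.0], [-23.0, -32.0, 26.0], [-24.0, 34.0, 28.0]]
278 [[-34.0, -42.0, 27.0], [-30.0, -35.0, 21.0], [-30.0, -32.0, 21.0], [-30.0, 34.0, 21.0]]
(array([-0.4 ,  0.01,  1.41]), np.float64(0.0))
```

View pics/w18.png

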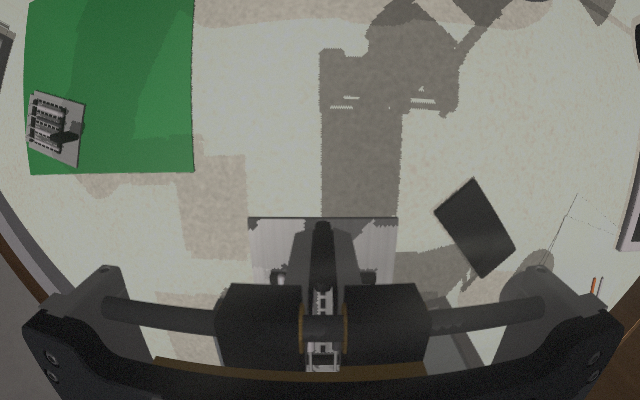

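```bash
python3 -m creep '[[[0,0,0.5],0,0],[[0,0,1],0,0],[[0,0,1.41],0,0],[[-0.2,0,1.41],0,0],[[-0.4,0,1.41],0,0],[[-0.6,0,1.41],0,0],[[-0.75,0,1.41],0,0],[[-0.9,0,1.41],0,0],[[-1.05,0,1.41],0,0],[[-1.2,0,1.41],0,0],[[-1.35,0,1.41],0,0],[[-1.35,0,1.41],0,0]]'; python3 chk.py w19.png; python3 -m creep '[[[-0.08,0,0],0,0],[[-0.16,0,0],0,0],[[-0.22,0,0],0,0],[[-0.25,0,0],0,0],[[-0.25,0,0],0,0]]';python3 chk.py w20.png
```

```text
time_s: 31.55
ee_pos: [0.5198, 0.1408, 0.1509]
eef_rot: [-3.142, 0.0, -2.328]
force: [0.1, -0.5, -3.1]
grip_width: 0.0097
[0.51979502 0.14075358 0.15085535] [-0.1413 -0.0004] [-3.14158430e+00  3.29638552e-04 -2.32835132e+00] [ 0.09256245 -0.47161444 -3.10567693] 0.009658456188385598
206 [[-21.0, -64.0, 151.0], [-21.0, -55.0, 151.0], [-21.0, -49.0, 151.0], [-22.0, 52.0, 152.0]]
218 [[12.0, -39.0, 28.0], [11.0, -34.0, 30.0], [12.0, -30.0, 28.0], [12.0, 32.0, 28.0]]
230 [[4.0, -39.0, 27.0], [3.0, -34.0, 28.0], [4.0, -30.0, 26.0], [4.0, 32.0, 27.0]]
242 [[-5.0, -40.0, 26.0], [-5.0, -34.0, 28.0], [-5.0, -31.0, 27.0], [-5.0, 33.0, 27.0]]
254 [[-14.0, -40.0, 27.0], [-15.0, -35.0, 29.0], [-15.0, -32.0, 28.0], [-14.0, 34.0, 27.0]]
266 [[-24.0, -41.0, 27.0], [-24.0, -35.0, 27.0], [-23.0, -32.0, 27.0], [-24.0, 34.0, 27.0]]
278 [[-34.0, -42.0, 27.0], [-30.0, -35.0, 21.0], [-29.0, -31.0, 20.0], [-29.0, 34.0, 20.0]]
time_s: 32.1
ee_pos: [0.528, 0.1493, 0.1509]
eef_rot: [-3.142, 0.0, -2.329]
force: [0.2, -0.3, -1.4]
grip_width: 0.0098
[0.52797789 0.14930819 0.15093205] [-0.1295 -0.0004] [-3.14154804e+00  7.24956955e-05 -2.32860600e+00] [ 0.16909909 -0.26511111 -1.41837046] 0.00975687475895671
206 [[-21.0, -64.0, 151.0], [-22.0, -55.0, 152.0], [-22.0, -50.0, 152.0], [-22.0, 52.0, 152.0]]
218 [[12.0, -39.0, 27.0], [12.0, -33.0, 28.0], [12.0, -30.0, 27.0], [12.0, 32.0, 27.0]]
230 [[4.0, -39.0, 26.0], [4.0, -34.0, 27.0], [4.0, -30.0, 27.0], [4.0, 32.0, 27.0]]
242 [[-5.0, -40.0, 28.0], [-5.0, -34.0, 27.0], [-5.0, -31.0, 28.0], [-4.0, 33.0, 26.0]]
254 [[-14.0, -40.0, 27.0], [-14.0, -35.0, 27.0], [-14.0, -31.0, 27.0], [-14.0, 33.0, 27.0]]
266 [[-24.0, -41.0, 28.0], [-24.0, -35.0, 27.0], [-24.0, -32.0, 27.0], [-24.0, 34.0, 27.0]]
278 [[-34.0, -42.0, 27.0], [-30.0, -35.0, 21.0], [-29.0, -31.0, 20.0], [-29.0, 33.0, 20.0]]
```

```bash
for i in 1; do python3 -m creep '[[[-0.03,0,0],0,0],[[-0.03,0,0],0,0]]'; python3 -m creep '[[[-0.03,0,0],0,0],[[-0.03,0,0],0,0]]';python3 -m creep '[[[-0.03,0,0],0,0],[[-0.03,0,0],0,0]]';  done; python3 -c "
from h import *
_,s=snap('scene','s21.png'); cv2.imwrite('pics/s21c.png',cv2.resize(s['img'][190:345,280:430],None,fx=4.5,fy=3.8,interpolation=cv2.INTER_CUBIC)[:,:,::-1])
_,s=snap('top'); cv2.imwrite('pics/t21c.png',cv2.resize(s['img'][90:240,190:340],None,fx=4,fy=4,interpolation=cv2.INTER_CUBIC)[:,:,::-1])"
```

```text
time_s: 32.35
ee_pos: [0.5283, 0.1495, 0.151]
eef_rot: [3.141, -0.002, -2.329]
force: [-8.3, -8.1, 2.8]
grip_width: 0.0095
time_s: 32.55
ee_pos: [0.5286, 0.1496, 0.151]
eef_rot: [3.141, -0.005, -2.329]
force: [-17.0, -14.9, 8.2]
grip_width: 0.0096
time_s: 32.75
ee_pos: [0.529, 0.15, 0.1509]
eef_rot: [3.14, -0.008, -2.329]
force: [-23.0, -23.2, 12.8]
grip_width: 0.0096
```

View pics/s21c.png

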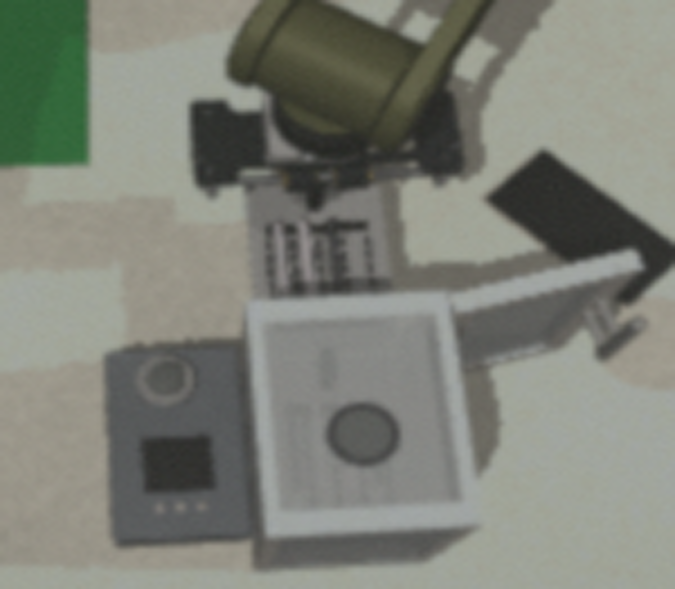

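Contact force rose sharply at the predicted home position, so tray A is home. Back off, check B is still level, then raise to level 2.

```bash
python3 -m creep '[[[0.2,0,0],0,0],[[0.5,0,0],0,0],[[0.7,0,-0.2],0,0],[[0.7,0,-0.5],0,0],[[0.7,0,-0.75],0,0],[[0.7,0,-0.75],0,0],[[0.7,0,-0.75],0,0]]'; python3 chk.py w22.png; python3 -c "
from h import *
print(togo([*fromcab(-.16,0),.1875],3.953))"
```

```text
time_s: 33.55
ee_pos: [0.507, 0.1272, 0.1885]
eef_rot: [-3.141, 0.0, -2.329]
force: [-0.7, 0.3, -2.5]
grip_width: 0.0098
[0.50695593 0.12715699 0.18853052] [-0.16   -0.0004] [-3.14135894e+00  4.27864998e-04 -2.32853165e+00] [-0.65142599  0.26138667 -2.48304318] 0.009828777629286746
206 [[-34.0, -72.0, 190.0], [-34.0, -61.0, 188.0], [-34.0, -55.0, 188.0], [-34.0, 58.0, 188.0]]
218 [[12.0, -38.0, 27.0], [12.0, -33.0, 28.0], [12.0, -30.0, 28.0], [12.0, 32.0, 27.0]]
230 [[4.0, -39.0, 27.0], [4.0, -34.0, 26.0], [4.0, -30.0, 27.0], [4.0, 32.0, 28.0]]
242 [[-6.0, -40.0, 28.0], [-6.0, -34.0, 28.0], [-5.0, -31.0, 27.0], [-5.0, 33.0, 27.0]]
254 [[-15.0, -41.0, 28.0], [-14.0, -35.0, 27.0], [-14.0, -31.0, 27.0], [-14.0, 33.0, 27.0]]
266 [[-24.0, -41.0, 27.0], [-24.0, -36.0, 27.0], [-23.0, -32.0, 27.0], [-24.0, 34.0, 27.0]]
278 [[-34.0, -42.0, 28.0], [-30.0, -35.0, 21.0], [-29.0, -31.0, 21.0], [-29.0, 34.0, 20.0]]
(array([-0.  ,  0.01,  0.01]), np.float64(0.01))
```

View pics/w22.png

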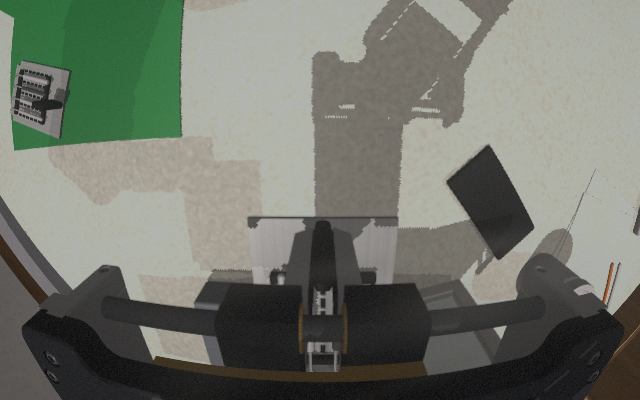

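```bash
python3 -m creep '[[[-0.15,0.01,0.02],0,0],[[-0.35,0.01,0.02],0,0],[[-0.55,0.01,0.02],0,0],[[-0.7,0.01,0.02],0,0],[[-0.85,0.01,0.02],0,0],[[-1,0.01,0.02],0,0],[[-1,0.01,0.02],0,0]]';python3 -m creep '[[[-0.2,0,0],0,0],[[-0.4,0,0],0,0],[[-0.6,0,0],0,0],[[-0.8,0,0],0,0],[[-1,0,0],0,0],[[-1.15,0,0],0,0],[[-1.25,0,0.01],0,0],[[-1.27,0,0.03],0,0],[[-1.27,0,0.05],0,0],[[-1.27,0,0.05],0,0]]';python3 chk.py w23.png
```

```text
time_s: 34.3
ee_pos: [0.5414, 0.1643, 0.1873]
eef_rot: [3.142, 0.0, -2.328]
force: [0.4, -0.3, -2.4]
grip_width: 0.0091
time_s: 35.3
ee_pos: [0.5844, 0.2096, 0.1848]
eef_rot: [3.141, -0.0, -2.329]
force: [0.0, 0.4, -2.3]
grip_width: 0.0097
[0.58438284 0.20963127 0.18477128] [-0.0469  0.0002] [ 3.14140702e+00 -3.23087496e-04 -2.32887286e+00] [ 0.04940262  0.41752611 -2.26439396] 0.009658343500830828
206 [[-29.0, -68.0, 174.0], [-33.0, -61.0, 185.0], [-33.0, -55.0, 185.0], [-33.0, 58.0, 186.0]]
218 [[12.0, -39.0, 27.0], [13.0, -33.0, 26.0], [12.0, -30.0, 27.0], [12.0, 32.0, 27.0]]
230 [[3.0, -39.0, 27.0], [3.0, -34.0, 28.0], [4.0, -30.0, 27.0], [4.0, 32.0, 27.0]]
242 [[-5.0, -40.0, 27.0], [-5.0, -34.0, 27.0], [-5.0, -31.0, 27.0], [-4.0, 33.0, 26.0]]
254 [[-15.0, -41.0, 28.0], [-15.0, -35.0, 28.0], [-14.0, -31.0, 27.0], [-14.0, 34.0, 27.0]]
266 [[-23.0, -41.0, 26.0], [-24.0, -35.0, 27.0], [-24.0, -32.0, 27.0], [-23.0, 34.0, 27.0]]
278 [[-34.0, -42.0, 27.0], [-29.0, -35.0, 20.0], [-30.0, -32.0, 21.0], [-30.0, 34.0, 21.0]]
```

```bash
python3 -m creep '[[[0,0,0],0,0.3],[[0,0,0],0,0.3],[[0,0,0],0,0.3],[[0,0,0],0,0.3],[[0.2,0,0],0,0.3],[[0.45,0,0],0,0.3],[[0.7,0,0],0,0.3],[[0.7,0,0],0,0.3]]' 30; python3 -m creep '[[[0,0,0],0,0],[[0,0,0],0,0],[[0,0,0],0,0],[[0,0,0],0,0],[[-0.15,0,0],0,0],[[-0.3,0,0],0,0],[[-0.45,0,0],0,0],[[-0.6,0,0],0,0],[[-0.7,0,0],0,0],[[-0.7,0,0],0,0]]';python3 chk.py w24.png
```

```text
time_s: 36.15
ee_pos: [0.5597, 0.1834, 0.1852]
eef_rot: [-3.142, -0.0, -2.329]
force: [-0.1, 0.7, 0.5]
grip_width: 0.0281
time_s: 37.15
ee_pos: [0.5849, 0.2104, 0.1846]
eef_rot: [3.141, 0.0, -2.328]
force: [0.3, -0.5, 0.2]
grip_width: 0.0006
[0.58490612 0.21039849 0.18461454] [-0.046   0.0003] [ 3.14141108e+00  9.63317096e-05 -2.32829990e+00] [ 0.34529549 -0.49713072  0.21528205] 0.000564692037292447
206 [[-28.0, -68.0, 170.0], [-33.0, -61.0, 185.0], [-33.0, -55.0, 184.0], [-33.0, 58.0, 185.0]]
218 [[-30.0, -62.0, 139.0], [-48.0, -62.0, 186.0], [-48.0, -56.0, 185.0], [-48.0, 58.0, 184.0]]
230 [[-41.0, -62.0, 133.0], [-48.0, -56.0, 148.0], [-51.0, -51.0, 154.0], [-51.0, 54.0, 154.0]]
242 [[-48.0, -59.0, 117.0], [-51.0, -52.0, 124.0], [-58.0, -50.0, 140.0], [-59.0, 52.0, 140.0]]
254 [[-15.0, -41.0, 29.0], [-15.0, -35.0, 28.0], [-15.0, -32.0, 28.0], [-14.0, 34.0, 27.0]]
266 [[-25.0, -42.0, 29.0], [-24.0, -36.0, 28.0], [-24.0, -32.0, 28.0], [-24.0, 34.0, 27.0]]
278 [[-34.0, -42.0, 27.0], [-34.0, -36.0, 28.0], [-34.0, -33.0, 27.0], [-34.0, 35.0, 29.0]]
```

View pics/w24.png

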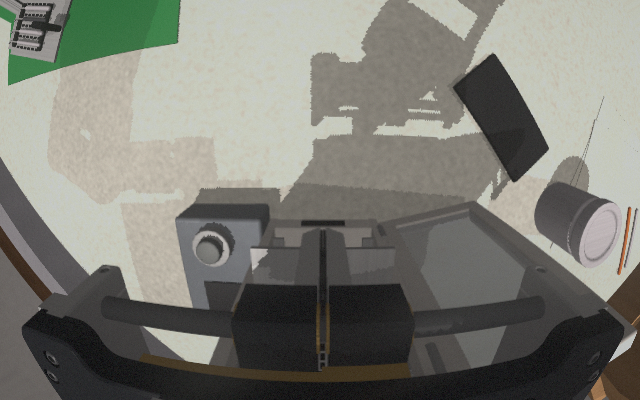

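B is level in level 2, ready to be pushed. I'll test a brisk closed-finger push on B, raised so the gripper body clears the roof, stopping just short of the front rim so the tray glides on.

```bash
python3 -m creep '[[[0.2,0,0],0,0],[[0.4,0,-0.25],0,0],[[0.4,0,-0.5],0,0],[[0.4,0,-0.5],0,0],[[0.4,0,-0.5],0,0],[[0.2,0,-0.5],0,0],[[-0.1,0,-0.5],0,0],[[-0.55,0,-0.5],0,0],[[-0.55,0,-0.5],0,0],[[-0.55,0,-0.5],0,0]]';python3 -c "
from h import *
o,c=snap('wrist','w25.png');print(incab(o['ee_pos']),o['ee_pos'],o['force'])
cv2.imwrite('pics/w25c.png',cv2.resize(c['img'][200:320,220:430],None,fx=3.8,fy=4.5,interpolation=cv2.INTER_CUBIC)[:,:,::-1])
P=wpts(c)
for v in range(240,290,6): print(v,np.round(P[v,[275,285,370,375]]*1000,0).tolist())
"
```

```text
time_s: 38.2
ee_pos: [0.6033, 0.23, 0.2089]
eef_rot: [3.141, -0.001, -2.328]
force: [-0.8, -0.1, 0.0]
grip_width: 0.0002
[-0.0191  0.0005] [0.60327219 0.23000904 0.20887124] [-0.75280998 -0.06582976  0.00765388]
240 [[-17.0, -36.0, 56.0], [-16.0, -28.0, 55.0], [-40.0, 46.0, 106.0], [-42.0, 52.0, 109.0]]
246 [[-21.0, -35.0, 53.0], [-20.0, -27.0, 52.0], [-20.0, 37.0, 51.0], [-21.0, 41.0, 53.0]]
252 [[-26.0, -36.0, 52.0], [-26.0, -28.0, 53.0], [-26.0, 38.0, 52.0], [-25.0, 42.0, 52.0]]
258 [[-31.0, -36.0, 52.0], [-30.0, -28.0, 52.0], [-31.0, 38.0, 53.0], [-31.0, 42.0, 53.0]]
264 [[-37.0, -36.0, 53.0], [-36.0, -28.0, 53.0], [-37.0, 39.0, 53.0], [-37.0, 43.0, 53.0]]
270 [[-42.0, -37.0, 52.0], [-41.0, -28.0, 51.0], [-42.0, 39.0, 52.0], [-42.0, 43.0, 52.0]]
276 [[-48.0, -37.0, 53.0], [-47.0, -29.0, 52.0], [-47.0, 39.0, 52.0], [-48.0, 43.0, 52.0]]
282 [[-53.0, -37.0, 52.0], [-52.0, -29.0, 51.0], [-53.0, 40.0, 52.0], [-52.0, 44.0, 51.0]]
288 [[34.0, -13.0, -86.0], [34.0, -10.0, -86.0], [34.0, 14.0, -87.0], [34.0, 16.0, -86.0]]
```

View pics/w25c.png

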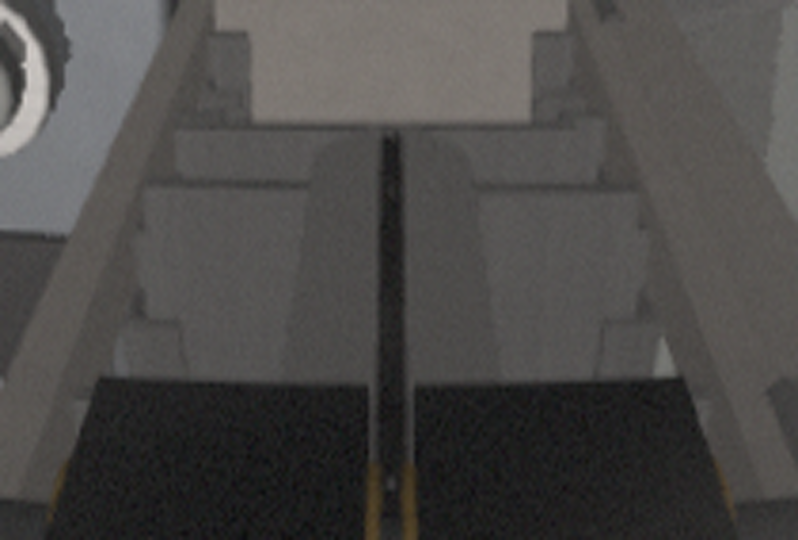

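```bash
cat >> h.py <<'E'
def edge(c,o,px,z):
    """cab coords of edge pixels at world height z"""
    return [incab(p) for p in onz(c,px,z,o)]
E
python3 - <<'E'
from h import *
o,c=snap('wrist')
f=lambda p:[[220+x/3.8-.4,200+y/4.5-.4] for x,y in p]
print('A',edge(c,o,f([(178,125),(603,122)]),.103))
print('B',edge(c,o,f([(145,187),(637,189)]),.157))
E
```

```text
A [array([ 0.008 , -0.0509]), array([0.0072, 0.0541])]
B [array([-0.0029, -0.048 ]), array([-0.0027,  0.0512])]
```

A's end is 7.6 mm inside, so it is home; B glided to 3 mm short of the front plane, and C will push it the rest. Now fetch tray C.

```bash
python3 -m creep '[[[0.4,0,0],0,0.6],[[0.8,0,-0.2],0,0.6],[[1.2,0,-1],0,0.6],[[1.2,0,-2],0,0.6],[[1.2,0,-3],0,0.6],[[1.2,0,-3.8],0,0.6],[[1.2,0,-3.8],0,0.6]]';python3 -c "
from h import *
print(togo([.66,-.18,.40],1.87))"
```

```text
time_s: 39.0
ee_pos: [0.5623, 0.1858, 0.4063]
eef_rot: [-3.137, 0.008, -2.329]
force: [0.5, 0.0, 0.3]
grip_width: 0.0525
(array([ 3.97, -6.45,  0.13]), np.float64(14.93))
```

```bash
python3 -m creep '[[[0.4,-0.7,0],1,0.6],[[0.8,-1.4,0],2,0.6],[[1.2,-2,0],3,0.6],[[1.6,-2.6,0],4,0.6],[[2,-3.3,0],5,0.6],[[2.4,-4,0],6,0.6],[[2.8,-4.6,0],7,0.6],[[3.2,-5.2,0],8,0.6],[[3.6,-5.8,0],9,0.6],[[3.97,-6.45,0],10,0.6],[[3.97,-6.45,0],11,0.6],[[3.97,-6.45,0],12,0.6]]'; python3 -m creep '[[[0,0,0],1,0.6],[[0,0,0],2,0.6],[[0,0,0],2.9,0.6],[[0,0,0],2.9,0.6],[[0,0,0],2.9,0.6]]'
python3 - <<'E'
from h import *
o,c=snap('wrist','w26.png');print(o['ee_pos'],o['eef_rot'],o['qpos'][5])
E
```

```text
time_s: 40.2
ee_pos: [0.6597, -0.1812, 0.3986]
eef_rot: [-3.141, -0.001, 2.271]
force: [0.3, 0.3, 1.1]
grip_width: 0.0565
time_s: 40.7
ee_pos: [0.6598, -0.1798, 0.3997]
eef_rot: [-3.141, -0.0, 1.878]
force: [-0.6, 0.1, -0.3]
grip_width: 0.0563
[ 0.65976318 -0.1797907   0.39972881] [-3.14128802e+00 -1.99772448e-04  1.87761241e+00] -0.6264108185247139
```

View pics/w26.png

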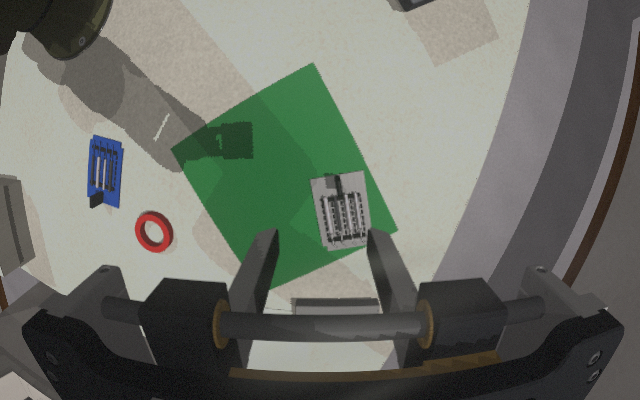

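Run:
```python
from h import *
im=cv2.imread('pics/w26.png')
cv2.imwrite('pics/w26c.png',cv2.resize(im[160:260,290:390],None,fx=6,fy=6,interpolation=cv2.INTER_CUBIC))
```

```text
(no output)
```

View pics/w26c.png

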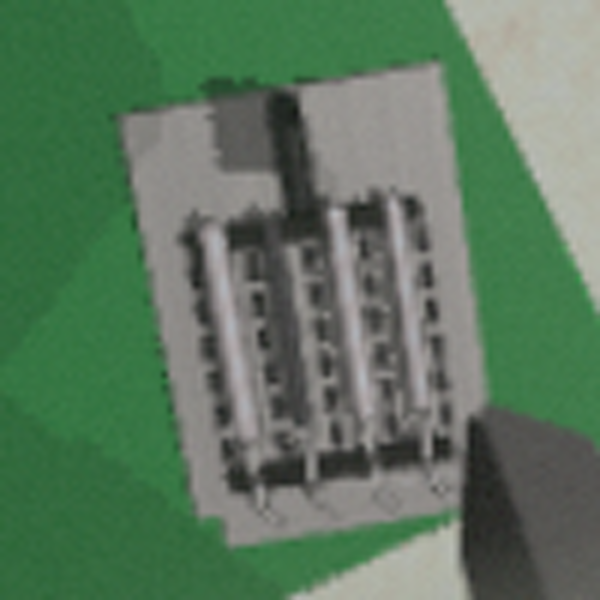

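Run:
```python
from h import *
o,c=snap('wrist')
cr=lambda p:[[290+x/6-.4,160+y/6-.4] for x,y in p]
q=onz(c,cr([(120,117),(440,63),(197,517),(499,465)]),.007,o)[:,:2]
g,y=tray(*q); print('grip',g)
y=y*.5+.5*(np.arctan2(*(q[1]-q[0])[::-1])-np.pi/2); u=np.array([np.cos(y),np.sin(y)]); print(np.degrees(y))
t=[*(g+.004*u),.105]; print(t,togo(t,y+np.pi), np.hypot(*t[:2]))
```

```text
len 0.13641453355211886 (138) w 0.09917695631090254 0.10065699149785896 yaw -62.160080288412765 27.549959208782518
grip [ 0.70023463 -0.21793942]
-62.305060539815116
[np.float64(0.702093685968791), np.float64(-0.22148115672171373), 0.105] (array([-1.05,  0.55,  5.9 ]), np.float64(-1.27)) 0.7361993253596688
```

```bash
python3 -m creep '[[[-0.3,0.2,0.8],-0.9,0.6],[[-0.6,0.4,1.6],-1.27,0.6],[[-1.05,0.55,2.4],-1.27,0.6],[[-1.05,0.55,3.2],-1.27,0.6],[[-1.05,0.55,4],-1.27,0.6],[[-1.05,0.55,4.8],-1.27,0.6],[[-1.05,0.55,5.4],-1.27,0.6],[[-1.05,0.55,5.9],-1.27,0.6],[[-1.05,0.55,5.9],-1.27,0.6],[[-1.05,0.55,5.9],-1.27,0.6]]';  python3 -c "
from h import *
o,c=snap('wrist','w27.png');print(o['ee_pos'],o['eef_rot'])"
```

```text
time_s: 41.8
ee_pos: [0.7021, -0.2216, 0.1058]
eef_rot: [3.141, 0.0, 2.052]
force: [-0.1, 0.1, 0.8]
grip_width: 0.0563
[ 0.70209755 -0.22160922  0.10576068] [3.14135665e+00 2.46326374e-04 2.05247999e+00]
```

View pics/w27.png

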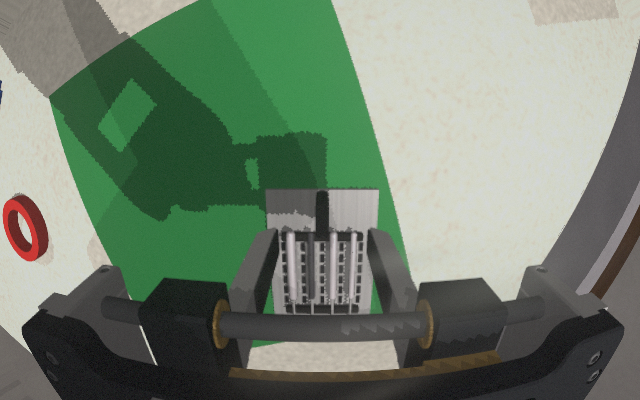

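Centred. Gripping C at 60 N and lifting.

```bash
python3 -m creep '[[[0,0,0.5],0,0.6],[[0,0,1],0,0.6],[[0,0,1.43],0,0.6],[[0,0,1.43],0,0.6],[[0,0,1.43],0,0],[[0,0,1.43],0,0],[[0,0,1.43],0,0],[[0,0,1.43],0,0],[[0,0,1.43],0,0],[[0,0,1.43],0,0],[[0,0,1.43],0,0]]' 60;  python3 -m creep '[[[0,0,0],0,0],[[0,0,-0.2],0,0],[[0,0,-0.5],0,0],[[0,0,-0.9],0,0],[[0,0,-1.4],0,0],[[0,0,-1.9],0,0],[[0,0,-2.4],0,0],[[0,0,-2.9],0,0],[[0,0,-3.4],0,0],[[0,0,-3.8],0,0],[[0,0,-3.8],0,0]]';python3 chk.py w28.png;python3 -c "
from h import *
print(togo([*fromcab(-.21,0),.225],3.953))"
```

```text
time_s: 42.95
ee_pos: [0.7019, -0.2216, 0.0336]
eef_rot: [3.142, 0.0, 2.051]
force: [-1.2, -0.7, 1.0]
grip_width: 0.0098
time_s: 44.05
ee_pos: [0.7026, -0.2217, 0.2282]
eef_rot: [3.137, 0.005, 2.051]
force: [0.4, -0.0, -1.5]
grip_width: 0.0096
[ 0.70263626 -0.22172141  0.22818565] [-0.2784 -0.3825] [3.13735238 0.00463426 2.05147189] [ 0.40177199 -0.04373749 -1.51828289] 0.009647483647525655
206 [[-44.0, -80.0, 226.0], [-44.0, -69.0, 226.0], [-44.0, -63.0, 226.0], [-44.0, 63.0, 227.0]]
218 [[13.0, -40.0, 28.0], [13.0, -34.0, 29.0], [13.0, -31.0, 29.0], [13.0, 31.0, 28.0]]
230 [[5.0, -40.0, 27.0], [5.0, -35.0, 28.0], [5.0, -31.0, 27.0], [5.0, 31.0, 27.0]]
242 [[-3.0, -40.0, 26.0], [-3.0, -35.0, 27.0], [-3.0, -32.0, 26.0], [-3.0, 32.0, 26.0]]
254 [[-13.0, -41.0, 27.0], [-13.0, -36.0, 27.0], [-13.0, -32.0, 27.0], [-13.0, 33.0, 28.0]]
266 [[-22.0, -42.0, 27.0], [-22.0, -36.0, 27.0], [-22.0, -33.0, 27.0], [-22.0, 33.0, 27.0]]
278 [[-32.0, -43.0, 27.0], [-28.0, -36.0, 21.0], [-26.0, -32.0, 17.0], [-27.0, 32.0, 20.0]]
(array([ 7.67, -1.19, -0.01]), np.float64(-13.62))
```

```bash
python3 -m creep '[[[0.2,0,0],-0.2,0],[[0.6,-0.1,0],-0.9,0],[[1.2,-0.2,0],-1.7,0],[[1.9,-0.3,0],-2.6,0],[[2.6,-0.4,0],-3.5,0],[[3.3,-0.5,0],-4.4,0],[[4,-0.6,0],-5.3,0],[[4.7,-0.7,0],-6.2,0],[[5.4,-0.8,0],-7.1,0],[[6.1,-0.95,0],-8,0],[[6.8,-1.05,0],-8.9,0],[[7.3,-1.15,0],-9.8,0]]'; python3 -m creep '[[[0,0,0],-0.9,0],[[0,0,0],-1.8,0],[[0,0,0],-2.7,0],[[0,0,0],-3.4,0],[[0,0,0],-3.82,0],[[0,0,0],-3.82,0],[[0,0,0],-3.82,0]]'; python3 chk.py w29.png; python3 -c "
from h import *
print(togo([*fromcab(-.19,0),.204],3.953))"
```

```text
time_s: 45.3
ee_pos: [0.4804, 0.0769, 0.2225]
eef_rot: [3.141, -0.002, -2.858]
force: [0.4, 0.1, -3.1]
grip_width: 0.0096
time_s: 46.0
ee_pos: [0.4818, 0.0755, 0.2228]
eef_rot: [3.141, -0.001, -2.332]
force: [-0.5, -0.2, -1.6]
grip_width: 0.0098
[0.48182733 0.07549962 0.22280737] [-0.2148 -0.0177] [ 3.14092042e+00 -8.52226624e-04 -2.33193701e+00] [-0.5115521  -0.15005491 -1.60467479] 0.009847998524761335
206 [[-45.0, -78.0, 222.0], [-45.0, -67.0, 222.0], [-45.0, -61.0, 222.0], [-45.0, 64.0, 221.0]]
218 [[12.0, -39.0, 28.0], [12.0, -33.0, 28.0], [12.0, -30.0, 28.0], [12.0, 32.0, 29.0]]
230 [[4.0, -39.0, 27.0], [4.0, -34.0, 27.0], [4.0, -30.0, 26.0], [4.0, 32.0, 26.0]]
242 [[-5.0, -40.0, 26.0], [-5.0, -34.0, 27.0], [-5.0, -31.0, 27.0], [-5.0, 33.0, 27.0]]
254 [[-15.0, -41.0, 27.0], [-15.0, -35.0, 28.0], [-14.0, -31.0, 27.0], [-14.0, 33.0, 26.0]]
266 [[-23.0, -41.0, 26.0], [-23.0, -35.0, 27.0], [-24.0, -32.0, 27.0], [-24.0, 34.0, 28.0]]
278 [[-33.0, -42.0, 26.0], [-29.0, -35.0, 19.0], [-27.0, -31.0, 16.0], [-29.0, 33.0, 20.0]]
(array([-0.49,  0.36,  0.38]), np.float64(-0.01))
```

View pics/w29.png

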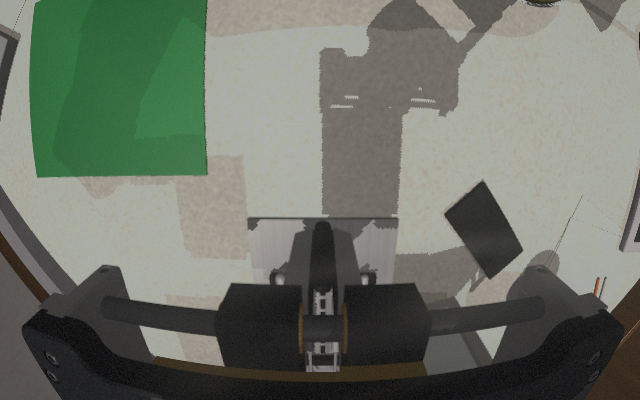

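```bash
python3 -m creep '[[[-0.1,0.15,0.15],0,0],[[-0.2,0.3,0.3],0,0],[[-0.4,0.37,0.38],0,0],[[-0.6,0.37,0.38],0,0],[[-0.8,0.37,0.38],0,0],[[-1,0.37,0.38],0,0],[[-1.15,0.37,0.38],0,0],[[-1.3,0.37,0.38],0,0],[[-1.45,0.37,0.38],0,0],[[-1.57,0.37,0.38],0,0],[[-1.67,0.37,0.38],0,0],[[-1.67,0.37,0.38],0,0]]'; python3 -c "
from h import *
o=telemetry.get_obs();print(incab(o['ee_pos']),o['ee_pos'],o['force'])"; python3 -m creep '[[[-0.03,0,0],0,0],[[-0.03,0,0],0,0]]'; python3 -m creep '[[[-0.03,0,0],0,0],[[-0.03,0,0],0,0]]';python3 -c "
from h import *
o=telemetry.get_obs();print(incab(o['ee_pos']),o['ee_pos'],o['force'])"
```

```text
time_s: 47.25
ee_pos: [0.5266, 0.1492, 0.2044]
eef_rot: [3.142, 0.0, -2.33]
force: [-0.1, 0.3, -3.3]
grip_width: 0.0095
[-0.1305  0.0005] [0.52655339 0.14917375 0.20435396] [-0.05288063  0.2992449  -3.29044866]
time_s: 47.45
ee_pos: [0.5271, 0.1496, 0.2044]
eef_rot: [3.142, -0.001, -2.33]
force: [-2.3, -2.0, -1.2]
grip_width: 0.0094
time_s: 47.65
ee_pos: [0.5276, 0.1498, 0.2045]
eef_rot: [-3.142, -0.003, -2.331]
force: [-9.6, -10.2, 2.8]
grip_width: 0.0095
[-0.1293  0.0002] [0.52763435 0.14983057 0.20451096] [ -9.56092692 -10.24751357   2.79355165]
```

B is home, with the same contact signature. Back off and raise to level 3.

```bash
python3 -m creep '[[[0.2,0,0],0,0],[[0.5,0,0],0,0],[[0.7,0,-0.2],0,0],[[0.7,0,-0.5],0,0],[[0.7,0,-0.74],0,0],[[0.7,0,-0.74],0,0],[[0.7,0,-0.74],0,0]]'; python3 chk.py w30.png; python3 -c "
from h import *
print(togo([*fromcab(-.11,.0005),.241],3.953),togo([*fromcab(-.02,.0005),.241],3.953))"
```

```text
time_s: 48.35
ee_pos: [0.5042, 0.1257, 0.2414]
eef_rot: [-3.141, 0.0, -2.33]
force: [0.4, 0.4, -1.6]
grip_width: 0.0094
[0.50424094 0.12569017 0.24143587] [-0.1629  0.0006] [-3.14142377e+00  3.78631131e-04 -2.32998097e+00] [ 0.44033561  0.43085257 -1.6087349 ] 0.009448390268206023
206 [[-52.0, -82.0, 241.0], [-52.0, -71.0, 242.0], [-51.0, -64.0, 241.0], [-52.0, 67.0, 242.0]]
218 [[12.0, -38.0, 27.0], [12.0, -33.0, 29.0], [12.0, -30.0, 28.0], [12.0, 32.0, 28.0]]
230 [[4.0, -39.0, 26.0], [4.0, -34.0, 26.0], [4.0, -30.0, 27.0], [4.0, 32.0, 27.0]]
242 [[-5.0, -40.0, 26.0], [-5.0, -34.0, 28.0], [-5.0, -31.0, 28.0], [-5.0, 33.0, 27.0]]
254 [[-14.0, -40.0, 27.0], [-14.0, -35.0, 26.0], [-14.0, -31.0, 26.0], [-14.0, 33.0, 27.0]]
266 [[-24.0, -41.0, 28.0], [-23.0, -35.0, 27.0], [-23.0, -32.0, 27.0], [-23.0, 34.0, 26.0]]
278 [[-33.0, -42.0, 26.0], [-30.0, -35.0, 21.0], [-27.0, -31.0, 17.0], [-29.0, 33.0, 20.0]]
(array([-1.06, -0.  , -0.  ]), np.float64(0.0)) (array([-2.86, -0.  , -0.  ]), np.float64(0.0))
```

```bash
python3 -m creep '[[[-0.15,0,0],0,0],[[-0.35,0,0],0,0],[[-0.55,0,0],0,0],[[-0.7,0,0],0,0],[[-0.85,0,0],0,0],[[-1,0,0],0,0],[[-1,0,0],0,0]]';python3 -m creep '[[[-0.2,0,0],0,0],[[-0.4,0,0],0,0],[[-0.6,0,0],0,0],[[-0.8,0,0],0,0],[[-1,0,0],0,0],[[-1.2,0,0],0,0],[[-1.4,0,0.01],0,0],[[-1.6,0,0.02],0,0],[[-1.75,0,0.03],0,0],[[-1.75,0,0.05],0,0],[[-1.75,0,0.05],0,0]]';python3 chk.py w31.png
```

```text
time_s: 49.1
ee_pos: [0.5391, 0.1625, 0.2412]
eef_rot: [3.141, -0.0, -2.33]
force: [-0.1, 1.1, -1.8]
grip_width: 0.0097
time_s: 50.2
ee_pos: [0.5988, 0.2253, 0.2386]
eef_rot: [3.141, -0.001, -2.33]
force: [-0.4, 0.1, -2.7]
grip_width: 0.0096
[0.59879853 0.22533684 0.2385613 ] [-0.0256  0.0006] [ 3.14133506e+00 -5.55954438e-04 -2.32996716e+00] [-0.42308229  0.14150295 -2.67649777] 0.009631377482624551
206 [[-33.0, -71.0, 185.0], [-28.0, -58.0, 171.0], [-28.0, -53.0, 171.0], [-27.0, 55.0, 169.0]]
218 [[12.0, -39.0, 27.0], [12.0, -33.0, 29.0], [12.0, -30.0, 29.0], [12.0, 32.0, 29.0]]
230 [[4.0, -39.0, 27.0], [4.0, -34.0, 28.0], [4.0, -30.0, 27.0], [4.0, 32.0, 26.0]]
242 [[-5.0, -40.0, 27.0], [-5.0, -34.0, 27.0], [-5.0, -31.0, 27.0], [-5.0, 33.0, 27.0]]
254 [[-14.0, -40.0, 26.0], [-14.0, -35.0, 26.0], [-14.0, -31.0, 26.0], [-14.0, 33.0, 27.0]]
266 [[-24.0, -41.0, 27.0], [-23.0, -35.0, 27.0], [-24.0, -32.0, 27.0], [-24.0, 34.0, 27.0]]
278 [[-34.0, -42.0, 27.0], [-30.0, -35.0, 21.0], [-26.0, -31.0, 16.0], [-29.0, 33.0, 20.0]]
```

View pics/w31.png

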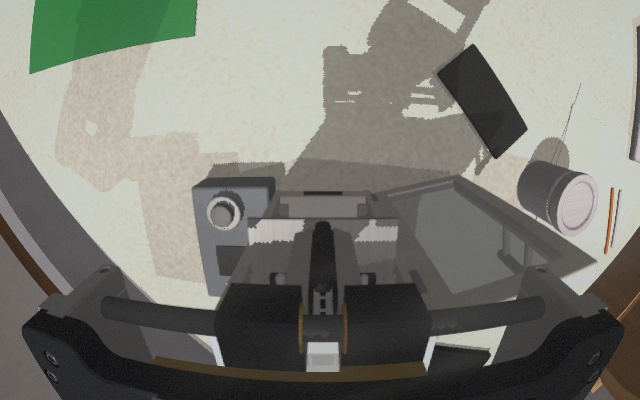

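```bash
python3 -m creep '[[[0,0,0],0,0.3],[[0,0,0],0,0.3],[[0,0,0],0,0.3],[[0,0,0],0,0.3],[[0.2,0,0],0,0.3],[[0.45,0,0],0,0.3],[[0.7,0,0],0,0.3],[[0.7,0,0],0,0.3]]' 30; python3 -m creep '[[[0,0,0],0,0],[[0,0,0],0,0],[[0,0,0],0,0],[[0,0,0],0,0],[[-0.2,0,0],0,0],[[-0.85,0,0],0,0],[[-0.85,0,0],0,0],[[-0.85,0,0],0,0]]';python3 -c "
from h import *
o,c=snap('wrist','w32.png');print(incab(o['ee_pos']),o['ee_pos'],o['force'])
cv2.imwrite('pics/w32c.png',cv2.resize(c['img'][180:310,220:430],None,fx=3.8,fy=4.5,interpolation=cv2.INTER_CUBIC)[:,:,::-1])
"
```

```text
time_s: 51.05
ee_pos: [0.5744, 0.1994, 0.2394]
eef_rot: [-3.141, 0.0, -2.331]
force: [0.4, 1.1, 0.5]
grip_width: 0.0279
time_s: 51.85
ee_pos: [0.6042, 0.2313, 0.2382]
eef_rot: [3.141, -0.001, -2.329]
force: [-0.8, -0.5, -0.4]
grip_width: 0.0004
[-0.0175  0.0008] [0.6042124  0.2313299  0.23823424] [-0.76926398 -0.53309535 -0.41986056]
```

View pics/w32c.png

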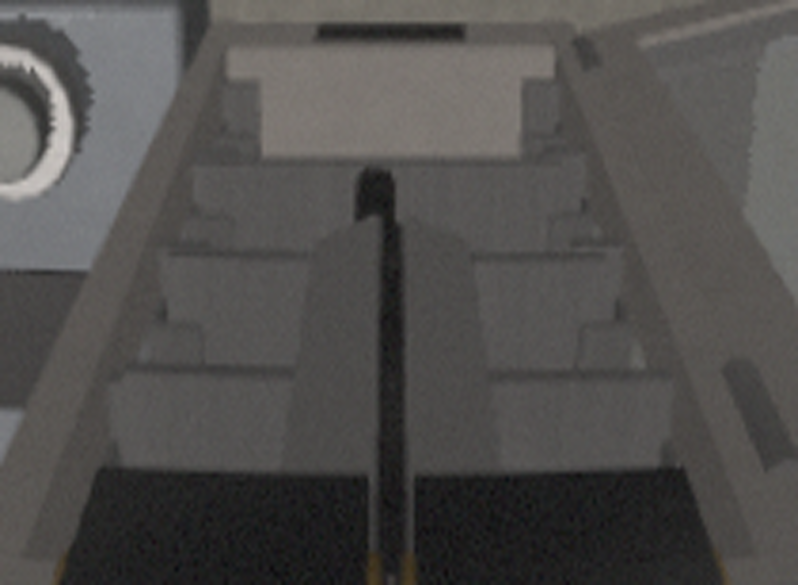

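Run:
```python
from h import *
o,c=snap('wrist')
f=lambda p:[[220+x/3.8-.4,180+y/4.5-.4] for x,y in p]
print('A',edge(c,o,f([(195,163),(585,160)]),.103))
print('B',edge(c,o,f([(160,256),(622,256)]),.157))
print('C',edge(c,o,f([(113,376),(672,380)]),.211))
```

```text
A [array([ 0.0087, -0.051 ]), array([0.008 , 0.0543])]
B [array([ 0.0078, -0.0507]), array([0.0078, 0.0544])]
C [array([ 0.0042, -0.0497]), array([0.005 , 0.0537])]
```

Edges sit at A 8.3, B 7.8 and C 4.6 mm inside the front. Home reads about 7–8, so C is within 3 mm of home and inside the 6 mm tolerance. Now the door: rise and go above the handle.

```bash
python3 -m creep '[[[0.3,0,0],0,0],[[0.6,0,-0.3],0,0],[[0.8,0,-1.2],0,0],[[0.8,0,-2.2],0,0],[[0.8,0,-3.2],0,0.5],[[0.8,0,-3.2],0,0.5],[[0.8,0,-3.2],0,0.5]]';python3 -c "
from h import *
print(togo([.504,.389,.40]))
o,c=snap('wrist','w33.png');print(o['ee_pos'])
f=lambda p:p
"
```

```text
time_s: 52.65
ee_pos: [0.5764, 0.2015, 0.4]
eef_rot: [-3.141, 0.002, -2.33]
force: [-0.2, -0.2, -1.1]
grip_width: 0.0211
(array([-1.72,  3.63, -0.  ]), 0)
[0.57636449 0.20145567 0.39999095]
```

View pics/w33.png

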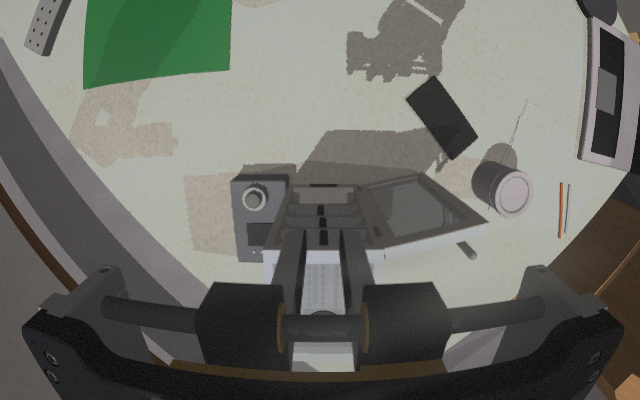

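Run:
```python
from h import *
o,c=snap('wrist')
cv2.imwrite('pics/w33c.png',cv2.resize(c['img'][165:275,250:500],None,fx=3.2,fy=5,interpolation=cv2.INTER_CUBIC)[:,:,::-1])
for p in ([474,257],): q=onz(c,[p],.255,o); print(q,togo([*q[0,:2],.40]))
```

```text
[[0.50072011 0.39021999 0.255     ]] (array([-1.7 ,  3.69, -0.05]), 0)
```

View pics/w33c.png

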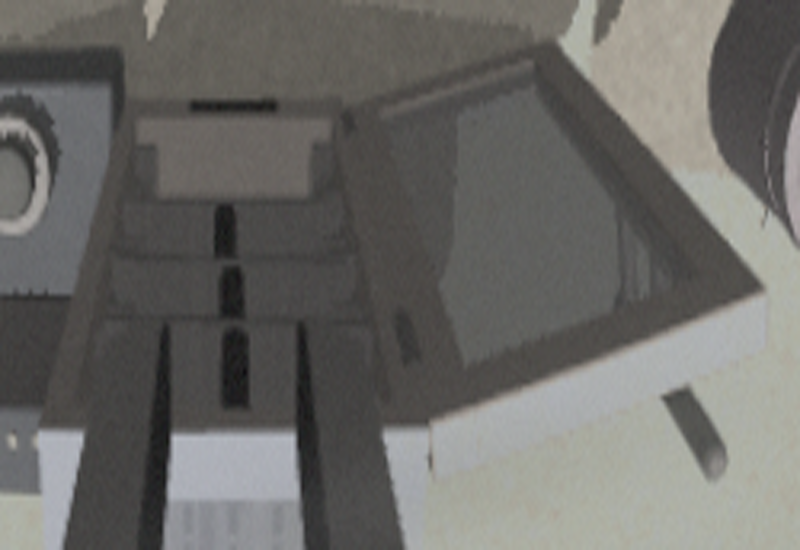

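```bash
python3 -m creep '[[[-0.4,0.8,0],0,0.5],[[-0.8,1.6,0],0,0.5],[[-1.2,2.4,0],0,0.5],[[-1.5,3.1,0],0,0.5],[[-1.7,3.69,0],0,0.5],[[-1.7,3.69,0],0,0.5],[[-1.7,3.69,1],0,0.5],[[-1.7,3.69,1.8],0,0.5],[[-1.7,3.69,1.8],0,0.5],[[-1.7,3.69,1.8],0,0.5]]';python3 -c "
from h import *
o,c=snap('wrist','w34.png');print(o['ee_pos'],o['force'])"
```

```text
time_s: 53.75
ee_pos: [0.5016, 0.3899, 0.3098]
eef_rot: [3.142, -0.0, -2.331]
force: [-0.2, -0.8, 1.2]
grip_width: 0.0472
[0.50156588 0.38985994 0.30983058] [-0.17444635 -0.83189895  1.23598788]
```

View pics/w34.png

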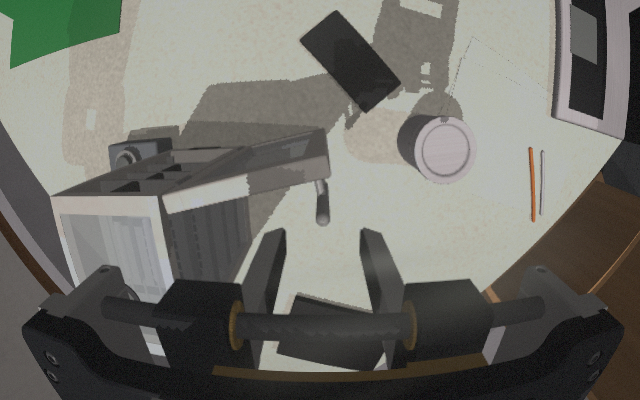

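Run:
```python
from h import *
o,c=snap('wrist')
q=onz(c,[[323,219]],.255,o); print(q,togo([*q[0,:2],.2335]))
```

```text
[[0.50055801 0.39092073 0.255     ]] (array([0.02, 0.03, 1.56]), 0)
```

```bash
python3 -m creep '[[[0,0.02,0.8],0,0.5],[[0,0.02,1.54],0,0.5],[[0,0.02,1.54],0,0.5],[[0,0.02,1.54],0,0],[[0,0.02,1.54],0,0],[[0,0.02,1.54],0,0],[[0,0.02,1.54],0,0],[[0,0.02,1.54],0,0],[[0,0.02,1.54],0,0]]' 15
python3 - <<'E'
from h import *
o=telemetry.get_obs(); print(o['ee_pos'],o['grip_width'],o['force'])
T=T_of(o); h=fromcab(0,.063); r=o['ee_pos'][:2]-h; print(np.linalg.norm(r),np.degrees(np.arctan2(r[1],r[0])))
c0=-.052*CX-.112*CY; tot=(np.degrees(np.arctan2(c0[1],c0[0])-np.arctan2(r[1],r[0])))%360; print('to close',tot)
r=r/np.linalg.norm(r)*.1235
for k in list(range(1,17))+[tot/10,tot/10+.15]:
    a=np.radians(10*k); q=h+np.array([[np.cos(a),-np.sin(a)],[np.sin(a),np.cos(a)]])@r
    d=T[:3,:3].T@np.array([*(q-o['ee_pos'][:2]),0])/.05
    print(10*k,np.round(d[:2],2))
E
```

```text
time_s: 54.75
ee_pos: [0.5016, 0.3901, 0.2329]
eef_rot: [-3.139, 0.001, -2.331]
force: [4.7, -8.1, 3.4]
grip_width: 0.0108
[0.50164078 0.39005585 0.2329032 ] 0.01079861450615985 [ 4.69869927 -8.12576839  3.41258271]
0.12438992793583728 123.94594020232468
to close 167.64929098958012
10 [0.43 0.04]
20 [0.86 0.02]
30 [ 1.28 -0.07]
40 [ 1.68 -0.24]
50 [ 2.04 -0.47]
60 [ 2.36 -0.76]
70 [ 2.62 -1.1 ]
80 [ 2.82 -1.48]
90 [ 2.95 -1.89]
100 [ 3.01 -2.32]
110 [ 2.99 -2.75]
120 [ 2.89 -3.17]
130 [ 2.73 -3.57]
140 [ 2.5  -3.93]
150 [ 2.21 -4.25]
160 [ 1.86 -4.51]
167.64929098958015 [ 1.58 -4.67]
169.14929098958012 [ 1.52 -4.7 ]
```

```bash
python3 -m creep '[[[0.43,0.04,0],0,0],[[0.86,0.02,0],0,0],[[1.28,-0.07,0],0,0],[[1.68,-0.24,0],0,0],[[2.04,-0.47,0],0,0],[[2.36,-0.76,0],0,0],[[2.62,-1.1,0],0,0],[[2.82,-1.48,0],0,0],[[2.95,-1.89,0],0,0],[[3.01,-2.32,0],0,0],[[2.99,-2.75,0],0,0],[[2.89,-3.17,0],0,0]]'; python3 -m creep '[[[-0.16,-0.4,0],0,0],[[-0.39,-0.76,0],0,0],[[-0.68,-1.08,0],0,0],[[-0.86,-1.22,0],0,0],[[-1.03,-1.34,0],0,0],[[-1.12,-1.4,0],0,0],[[-1.2,-1.45,0],0,0],[[-1.27,-1.48,0],0,0],[[-1.31,-1.5,0],0,0],[[-1.31,-1.5,0],0,0]]'; python3 -c "
from h import *
o,c=snap('wrist','w35.png');print(incab(o['ee_pos']),o['ee_pos'],o['force'],o['grip_width'])"
```

```text
time_s: 55.95
ee_pos: [0.5162, 0.1763, 0.2327]
eef_rot: [-3.141, -0.0, -2.33]
force: [-4.0, 1.0, 3.7]
grip_width: 0.0105
time_s: 56.95
ee_pos: [0.6159, 0.173, 0.2327]
eef_rot: [-3.14, 0.001, -2.33]
force: [1.7, -2.5, 5.2]
grip_width: 0.0107
[-0.0518 -0.0478] [0.6158737  0.17302988 0.2327162 ] [ 1.670136   -2.51928438  5.15248923] 0.010676816689714062
```

View pics/w35.png

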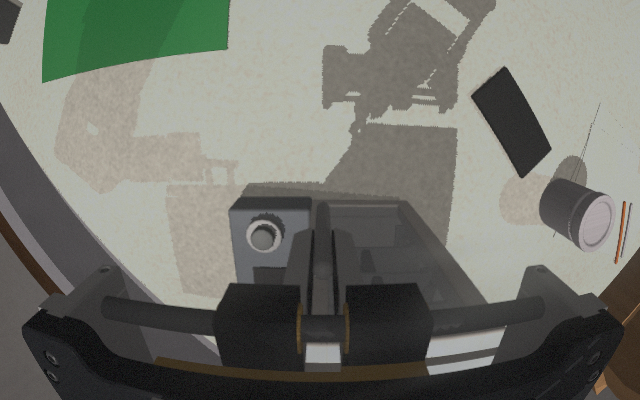

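Handle is at cab x −51.8 mm; shut is −52. Push gently to firm contact.

```bash
python3 -m creep '[[[-0.02,0,0],0,0],[[-0.02,0,0],0,0]]'; python3 -m creep '[[[-0.02,0,0],0,0],[[-0.02,0,0],0,0]]';python3 -m creep '[[[-0.02,0,0],0,0],[[-0.02,0,0],0,0]]'; python3 -c "
from h import *
o=telemetry.get_obs();print(incab(o['ee_pos']),o['force'])
_,s=snap('scene'); cv2.imwrite('pics/s36c.png',cv2.resize(s['img'][190:345,280:430],None,fx=4.5,fy=3.8,interpolation=cv2.INTER_CUBIC)[:,:,::-1])"
```

```text
time_s: 57.2
ee_pos: [0.6165, 0.1733, 0.2327]
eef_rot: [-3.14, 0.001, -2.33]
force: [1.0, -4.5, 5.2]
grip_width: 0.0106
time_s: 57.4
ee_pos: [0.6172, 0.1737, 0.2327]
eef_rot: [-3.14, 0.0, -2.331]
force: [2.2, -6.3, 5.3]
grip_width: 0.0105
time_s: 57.6
ee_pos: [0.6177, 0.174, 0.2327]
eef_rot: [-3.14, -0.001, -2.331]
force: [-1.0, -10.1, 6.6]
grip_width: 0.0106
[-0.0498 -0.0485] [ -0.96508875 -10.07302068   6.58913212]
```

View pics/s36c.png

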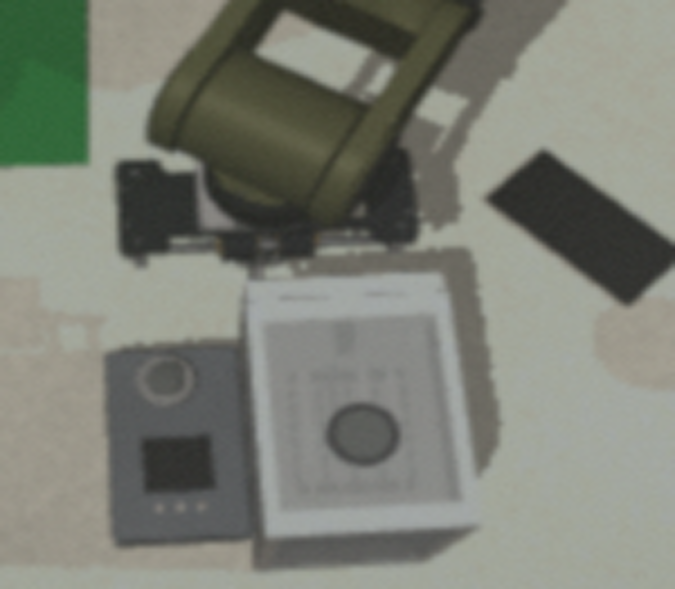

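```bash
python3 -m creep '[[[0,0,0],0,0.25],[[0,0,0],0,0.25],[[0,0,0],0,0.25],[[0,0,-0.4],0,0.25],[[0,0,-1],0,0.25],[[0,0,-1.8],0,0.25],[[0.3,0,-2.6],0,0],[[0.6,0,-3.2],0,0],[[0.6,0,-3.2],0,0],[[0.6,0,-3.2],0,0]]'; python3 -c "
from h import *
o,c=snap('wrist','w37.png');print(incab(o['ee_pos']),o['ee_pos'],o['force'])
cv2.imwrite('pics/w37c.png',cv2.resize(c['img'][170:280,220:430],None,fx=3.8,fy=5,interpolation=cv2.INTER_CUBIC)[:,:,::-1])
_,s=snap('top'); cv2.imwrite('pics/t37c.png',cv2.resize(s['img'][90:240,190:340],None,fx=4,fy=4,interpolation=cv2.INTER_CUBIC)[:,:,::-1])"
```

```text
time_s: 58.65
ee_pos: [0.5968, 0.1536, 0.3918]
eef_rot: [-3.142, 0.0, -2.33]
force: [0.5, 1.4, -1.0]
grip_width: 0.0006
[-0.0789 -0.0474] [0.59683133 0.15363405 0.39184771] [ 0.53955961  1.44567402 -1.00974784]
```

View pics/w37c.png

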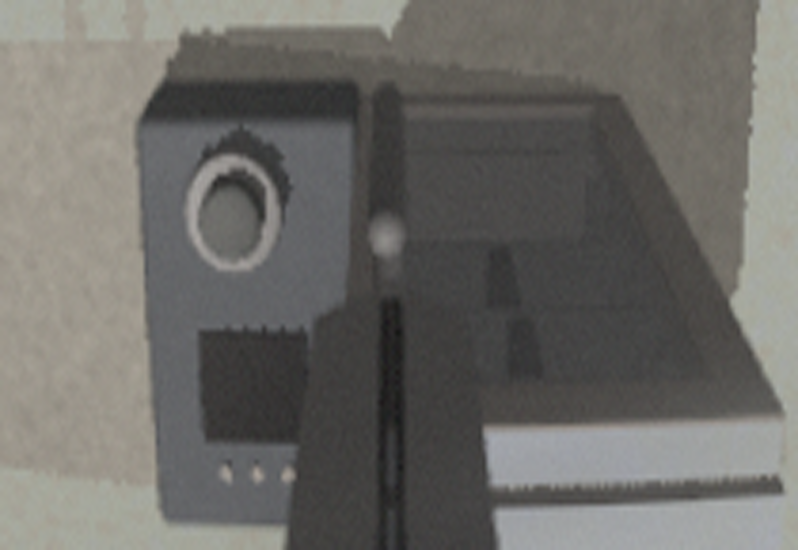

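View pics/t37c.png

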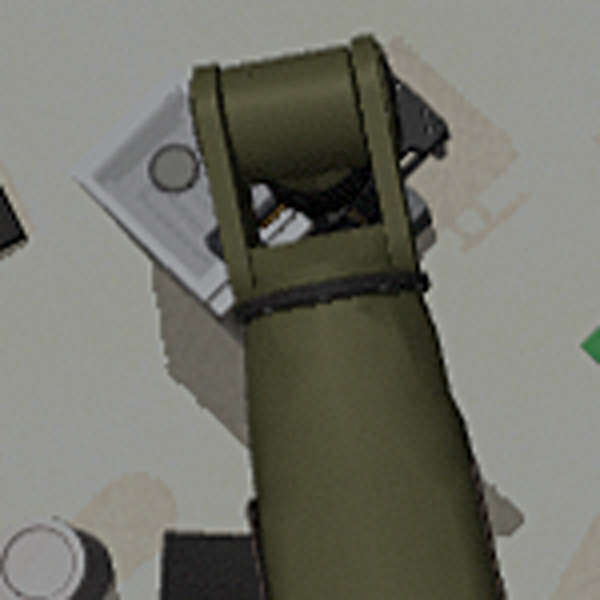

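Run:
```python
from h import *
o,c=snap('wrist')
f=lambda p:[[220+x/3.8-.4,170+y/5-.4] for x,y in p]
a=edge(c,o,f([(490,426),(780,415)]),.271); b=edge(c,o,f([(490,503),(780,494)]),.275)
print('door outer',a,'roof front',b); print('handle',edge(c,o,f([(387,235)]),.255))
bt=onz(c,f([(234,212)]),.077,o); print('button',bt,incab(bt[0]),togo([*bt[0,:2],.13]))
d=a[1]-a[0]; r=b[1]-b[0]; print('angle rad', np.arctan2(d[0],d[1])-np.arctan2(r[0],r[1]))
```

```text
door outer [array([-0.0163, -0.0194]), array([-0.0164,  0.0617])] roof front [array([-0.0004, -0.0191]), array([0.0006, 0.0629])]
handle [array([-0.0519, -0.0469])]
button [[0.70298202 0.17097628 0.077     ]] [ 0.0067 -0.1124] (array([-1.72, -1.31,  5.2 ]), 0)
angle rad -0.013427562446032321
```

Door is shut: its outer face reads −16.3 mm at both ends. The button is at cab (0.010,−0.117). The gripper body is 177 mm wide, so to stay clear of the cabinet I'll press with only the cabinet-side fingertip, jaws fully open.

```bash
python3 -c "
from h import *
print(fromcab(.009,-.170),togo([*fromcab(.009,-.170),.39]))"
```

```text
[0.74630883 0.13300809] (array([-1.75, -2.46, -0.01]), 0)
```

```bash
python3 -m creep '[[[0,-0.6,0],0,1],[[-0.3,-1.2,0],0,1],[[-0.8,-1.8,0],0,1],[[-1.3,-2.3,0],0,1],[[-1.75,-2.46,0],0,1],[[-1.75,-2.46,0],0,1],[[-1.75,-2.46,0.8],0,1],[[-1.75,-2.46,1.8],0,1],[[-1.75,-2.46,2.8],0,1],[[-1.75,-2.46,3.8],0,1],[[-1.75,-2.46,4.6],0,1],[[-1.75,-2.46,4.6],0,1]]'; python3 -c "
from h import *
o,c=snap('wrist','w38.png');print(incab(o['ee_pos']),o['ee_pos'],o['force'],o['grip_width'])"
```

```text
time_s: 60.0
ee_pos: [0.7438, 0.1323, 0.1537]
eef_rot: [3.134, -0.01, -2.33]
force: [-0.0, -0.3, -0.5]
grip_width: 0.0923
[ 0.0067 -0.1687] [0.74377512 0.13229242 0.15373458] [-0.03156106 -0.27851379 -0.50096483] 0.0922513192878232
```

View pics/w38.png

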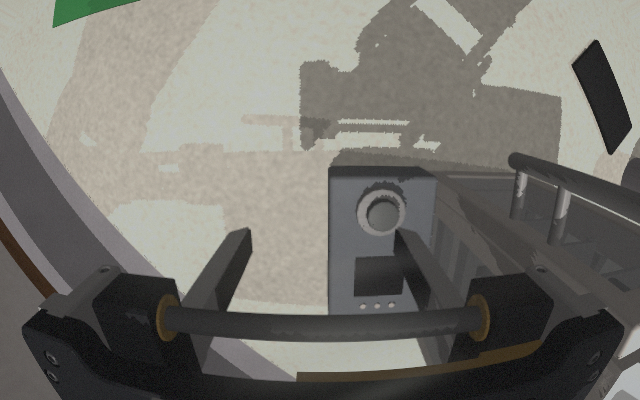

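Run:
```python
from h import *
o,c=snap('wrist')
b=onz(c,[[384,213.5]],.077,o)[0]; print('button',b,incab(b)); T=T_of(o); tip=T[:3,:3]@np.array([0,.053,.019])+T[:3,3]; print('tip',tip,incab(tip),o['eef_rot'],np.hypot(*o['ee_pos'][:2]))
print('shift units',T[:3,:3].T@(b-tip)/.05)
```

```text
button [0.70957784 0.17223238 0.077     ] [ 0.0122 -0.1164]
tip [0.70668538 0.1688796  0.14001391] [ 0.0077 -0.1166] [ 3.13767212 -0.00470348 -2.32982457] 0.7569243461534214
shift units [-9.43887726e-02 -7.60374475e-04  1.25985488e+00]
```

```bash
python3 -m creep '[[[-0.08,0,0.5],0,1],[[-0.08,0,0.9],0,1],[[-0.08,0,1.15],0,1],[[-0.08,0,1.15],0,1]]'; python3 -m creep '[[[0,0,0.08],0,1],[[0,0,0.12],0,1],[[0,0,0.16],0,1],[[0,0,0.2],0,1],[[0,0,0.2],0,1]]'; python3 -c "
from h import *
o=telemetry.get_obs();print(incab(o['ee_pos']),o['ee_pos'],o['force'])"
```

```text
time_s: 60.5
ee_pos: [0.7492, 0.1353, 0.1046]
eef_rot: [3.141, -0.0, -2.33]
force: [0.2, 0.1, 0.1]
grip_width: 0.0937
time_s: 61.0
ee_pos: [0.7493, 0.1352, 0.0948]
eef_rot: [-3.141, 0.001, -2.33]
force: [1.1, -0.1, 2.5]
grip_width: 0.0941
[ 0.0127 -0.1706] [0.74928764 0.13522578 0.09475434] [ 1.10610308 -0.08654361  2.52996367]
```

```bash
python3 -m creep '[[[0,0,0.03],0,1],[[0,0,0.06],0,1],[[0,0,0.06],0,1]]'; python3 -m creep '[[[0,0,0.03],0,1],[[0,0,0.05],0,1],[[0,0,0.05],0,1]]';python3 -m creep '[[[0,0,0.03],0,1],[[0,0,0.04],0,1],[[0,0,0.04],0,1]]'
```

```text
time_s: 61.3
ee_pos: [0.7493, 0.1352, 0.0917]
eef_rot: [-3.141, 0.001, -2.33]
force: [2.2, 0.3, 4.0]
grip_width: 0.0938
time_s: 61.6
ee_pos: [0.7494, 0.1352, 0.0902]
eef_rot: [-3.141, 0.001, -2.33]
force: [-1.3, -0.3, 10.2]
grip_width: 0.0941
time_s: 61.9
ee_pos: [0.7495, 0.1353, 0.0899]
eef_rot: [-3.14, 0.002, -2.33]
force: [-4.8, -2.2, 20.3]
grip_width: 0.0938
```

Button is bottomed: force jumped to 20 N after about 5 mm of travel. Lift off and check everything.

```bash
python3 -m creep '[[[0,0,-0.5],0,1],[[0,0,-1.3],0,1],[[0,0,-2.3],0,1],[[0,0,-3.3],0,1],[[0,0,-4.3],0,1],[[0.5,0,-5.2],0,1],[[1.4,0,-5.8],0,1],[[2.3,0,-5.8],0,1],[[3.2,0,-5.8],0,1],[[3.2,0,-5.8],0,1],[[3.2,0,-5.8],0,1]]'; python3 -c "
from h import *
o,c=snap('wrist','w39.png');print(o['ee_pos'])
_,s=snap('scene','s39.png');_,t=snap('top','t39.png')
print('tin',onz(t,[[204,230]],.104))
cv2.imwrite('pics/s39c.png',cv2.resize(s['img'][235:345,285:400],None,fx=6.5,fy=5.4,interpolation=cv2.INTER_CUBIC)[:,:,::-1])"
```

```text
time_s: 63.0
ee_pos: [0.6386, 0.0187, 0.3773]
eef_rot: [3.142, 0.0, -2.331]
force: [-0.2, 0.4, 0.1]
grip_width: 0.0937
[0.63856061 0.01872451 0.37727806]
tin [[0.36790855 0.45187051 0.104     ]]
```

View pics/w39.png

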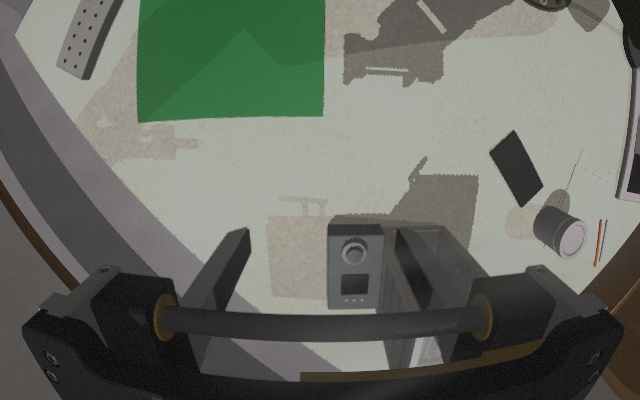

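View pics/s39c.png

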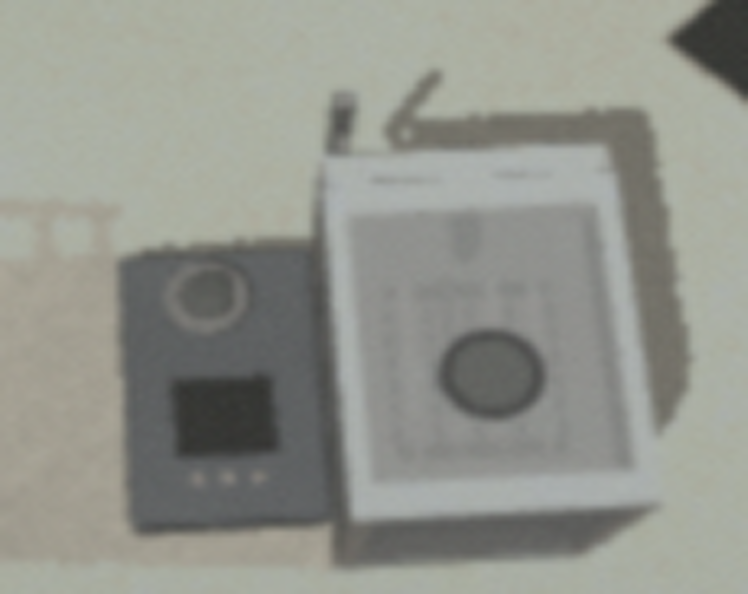

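View pics/t39.png

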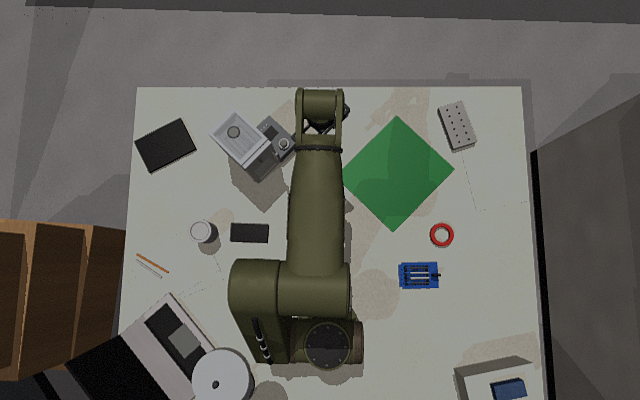

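The scene view shows the door flush. The tin (204,231), phone (249,233), tape (442,235) and blue tray are unmoved, and the mat is empty. Handing in.

```bash
python3 -c "
from h import *
print(ctrl.hand_in())"
```

```text
the job is handed in; nothing more can be done
None
```

I opened the door by its handle, put the three trays on runner levels 1, 2 and 3, shut the door, pressed the start button and handed the job in at about 63 s. No verdict was reported.

**Trays:** Before the door closed, the tray ends measured 8.3, 7.8 and 4.6 mm inside the front face, where home is 7 mm.
- The level 1 and 2 trays were pushed home with the next tray until the force rose sharply at the expected depth.
- The level 3 tray had no other tray to push it, so I shoved it with closed fingers and let it glide. It is about 3 mm short of touching the back, inside the 6 mm tolerance.
- All three sit about 1–2 mm off the middle in y.

**Door:** Its outer face measured −16.3 mm at both ends, where shut is −17, and the last picture shows no gap.

**Button:** It bottomed out at 20 N after about 5 mm of travel. I judged that from the arm's force and position, as I could not read the button's travel directly.

**Slip:** The first tray pitched about 38° in the grip on the way to the cabinet. I set it down on the bench, levelled it and regripped it.

**Bystanders:** In the last picture the tin, tape, phone and blue look-alike tray were where they started, and the mat was empty.

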